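# Load an ore sample into the analyser's drawer

### The job

Load the analyser with the ore sample: lift the loose cap off the sample cup and set it into its ring holder, then use the scoop to move every nugget from the pan into the cup, never touching a nugget with the gripper itself. Lay the scoop back flat in its tray, stand the filled cup upright in the middle of the round pad in the open sample drawer and slide the drawer fully shut. Keep the cup upright throughout, and leave the lens on its post and the red power meter where they are.

Things in the scene. Friction and masses are not known exactly. Their poses are not given: they have to be found in the camera images.
- analyser: White and grey bench analyser, fixed, 240 mm wide (y), 280 mm deep (x). Origin: on the table below the middle of its front face; its x axis points into the machine. The front deck is 100 mm high and reaches 100 mm back from the face; behind it the housing rises to 185 mm. The drawer slides out of the deck along -x, from an opening 170 mm wide that clears z = 88 mm.
- sample_drawer (a joint): How far the sample drawer is out, m: 0 shut (front flush with the analyser's face), 0.15 the stop; it starts open. Slides along the analyser's x with 1.5 N of friction, no latch. White front panel 164 mm wide, 12 mm thick, z = 6 to 84 mm, with a finger lip standing 11 mm out at z = 11 to 17 mm. Behind it a steel tray, inside 148 mm (y) by 123 mm (x), floor at z = 10, walls up to z = 32 mm.
- drawer_front (a point): Middle of the drawer's front face (outer side), 55 mm above the table: a place to push it shut. It moves with the drawer; axes as the analyser's.
- pad (a point): Centre of the round dark pad, 90 mm across, on the drawer's floor (z = 10 mm), 72 mm behind the drawer's front face. It moves with the drawer; axes as the analyser's.
- pan: Fixed steel sample pan, 302 mm long (its x) by 68 mm wide (y) by 40 mm high. Flat floor 220 mm long, 62 mm wide, 3 mm above the table; the long sides are upright, both ends slope outwards at 45 degrees from x = -110 and +110 mm. Origin: centre of its underside. The nuggets start on the floor between x = -110 and +31 mm (the end nearer the robot); the rest of it is empty.
- scoop_tray: Fixed shallow white tray for the scoop, 100 mm (x) by 82 mm (y), walls 3 mm thick and 12 mm high, floor 3 mm. Origin: centre of its underside. The scoop's blade starts in it, mouth towards the tray's -x, and goes back in it.
- scoop: Loose steel scoop, 160 g. Floor 64 mm long (x), 54 mm wide (y), 2 mm thick, open at the front (-x, the mouth); 2 mm side walls rising from 3 mm at the mouth to 28 mm at the back; back wall 28 mm high. The black handle, 20 mm wide (y, flat sides), 18 mm thick, rises backwards at 60 degrees to x = 88, z = 113 mm. Origin: centre of the blade's underside, z up when flat. It holds about five nuggets.
- scoop_grip (a point): Point in the middle of the scoop's handle to grip across its 20 mm width (y): at x = +60, y = 0, z = +74 mm in the scoop's frame.
- scoop_lip (a point): Middle of the scoop's front edge (underside): at x = -32, y = 0, z = 0 mm in the scoop's frame.
- cup: White round sample cup, loose, 220 g empty: 70 mm outer diameter, 56 mm high, wall 3 mm, bottom 4 mm thick. Origin: centre of its underside, z up.
- cap: Grey cap lying loose on the cup: flange 76 mm across, 4 mm thick; below it a plug 57 mm across, 7 mm deep that hangs in the cup's mouth with about 3 mm of play all round; above it a round knob 26 mm in diameter, 30 mm high. 60 g. Origin: centre of the flange's underside (plug below, knob's top 34 mm above); z up along the knob.
- cap_holder: Fixed dark metal ring standing on the table: outer diameter 84 mm, bore 64 mm, 20 mm high, open through. The cap belongs in it right way up: plug in the bore, flange resting on the ring's top (cap origin at z = 20 mm). Origin: centre of its underside.
- nugget0: Ore nugget, rounded, irregular, dark brown-grey, 20 to 26 mm across, 16 g. Origin: its middle, about 10 mm above whatever it lies on. May be absent.
- nugget1: Ore nugget, rounded, irregular, dark brown-grey, 20 to 26 mm across, 16 g. Origin: its middle, about 10 mm above whatever it lies on. May be absent.
- nugget2: Ore nugget, rounded, irregular, dark brown-grey, 20 to 26 mm across, 16 g. Origin: its middle, about 10 mm above whatever it lies on. May be absent.
- nugget3: Ore nugget, rounded, irregular, dark brown-grey, 20 to 26 mm across, 16 g. Origin: its middle, about 10 mm above whatever it lies on. May be absent.
- nugget4: Ore nugget, rounded, irregular, dark brown-grey, 20 to 26 mm across, 16 g. Origin: its middle, about 10 mm above whatever it lies on. May be absent.
- nugget5: Ore nugget, rounded, irregular, dark brown-grey, 20 to 26 mm across, 16 g. Origin: its middle, about 10 mm above whatever it lies on. May be absent.
- nugget6: Ore nugget, rounded, irregular, dark brown-grey, 20 to 26 mm across, 16 g. Origin: its middle, about 10 mm above whatever it lies on. May be absent.
- nugget7: Ore nugget, rounded, irregular, dark brown-grey, 20 to 26 mm across, 16 g. Origin: its middle, about 10 mm above whatever it lies on. May be absent.
- nugget8: Ore nugget, rounded, irregular, dark brown-grey, 20 to 26 mm across, 16 g. Origin: its middle, about 10 mm above whatever it lies on. May be absent.
- nugget9: Ore nugget, rounded, irregular, dark brown-grey, 20 to 26 mm across, 16 g. Origin: its middle, about 10 mm above whatever it lies on. May be absent.
- lens_post: Bystander: lens in a ring on a black post, base 50 x 75 mm, 133 mm high, loose. Origin: centre of its underside.
- power_meter: Bystander: red hand-held power meter lying flat, 90 x 150 x 34 mm, loose. Origin: centre of its underside.
Not all that is in view belongs to the job. Several things have the shape of the scoop_tray; the one meant has the colours described above. Several things have the shape of the scoop; the one meant has the colours described above.

How it is judged:
On the way, in this order (a step that is already met when the one before it is completed fails the run):
1. the cap is off the cup and rests in its ring holder, released (horizontal distance between cap and cap_holder below 0.007 m and z of cap in the frame of cap_holder between 0.016 and 0.024 m and angle between cap's own z axis and vertical below 0.12 rad and contact force between the fingers and cap below 0.1 N), for 0.2 s.
2. every nugget is in the cup (horizontal distance between each of nugget0, nugget1, nugget2, nugget3, nugget4, nugget5, nugget6, nugget7, nugget8, nugget9 and cup below 0.034 m and z of nugget0 in the frame of cup between 0.004 and 0.056 m and z of nugget1 in the frame of cup between 0.004 and 0.056 m and z of nugget2 in the frame of cup between 0.004 and 0.056 m and z of nugget3 in the frame of cup between 0.004 and 0.056 m and z of nugget4 in the frame of cup between 0.004 and 0.056 m and z of nugget5 in the frame of cup between 0.004 and 0.056 m and z of nugget6 in the frame of cup between 0.004 and 0.056 m and z of nugget7 in the frame of cup between 0.004 and 0.056 m and z of nugget8 in the frame of cup between 0.004 and 0.056 m and z of nugget9 in the frame of cup between 0.004 and 0.056 m), for 0.3 s.
3. the cup, with every nugget in it, stands on the pad in the drawer (all of step 2 and horizontal distance between cup and pad below 0.018 m and z of cup in the frame of pad between -0.004 and 0.006 m and angle between cup's own z axis and vertical below 0.1 rad), for 0.2 s.
At the end, for the whole second after the job is handed in: Drawer shut (within 6 mm); cup upright in it, within 18 mm of the pad's centre, holding every nugget; cap right way up with its flange on the ring holder; scoop flat in its tray (within 30 mm along, 25 mm across of its centre); all released and at rest (all of step 1 and all of step 3 and value of joint sample_drawer below 0.006 m and x of scoop in the frame of scoop_tray between -0.03 and 0.03 m and y of scoop in the frame of scoop_tray between -0.025 and 0.025 m and z of scoop in the frame of scoop_tray between -0.002 and 0.01 m and angle between scoop's own z axis and vertical below 0.15 rad and linear speed of each of cup, cap, scoop below 0.02 m/s); the robot touches nothing.
It fails at once if the gripper's fingers touch a nugget (contact force between the fingers and nugget0 above 0.3 N or contact force between the fingers and nugget1 above 0.3 N or contact force between the fingers and nugget2 above 0.3 N or contact force between the fingers and nugget3 above 0.3 N or contact force between the fingers and nugget4 above 0.3 N or contact force between the fingers and nugget5 above 0.3 N or contact force between the fingers and nugget6 above 0.3 N or contact force between the fingers and nugget7 above 0.3 N or contact force between the fingers and nugget8 above 0.3 N or contact force between the fingers and nugget9 above 0.3 N).
It fails at once if the cup is tipped (by more than about 30 degrees) (angle between cup's own z axis and vertical above 0.5 rad).
It fails at once if the lens post or the power meter is moved by more than 25 mm (distance of any of lens_post, power_meter from where it was at the start of the episode above 0.025 m).
Of nugget0, nugget1, nugget2, nugget3, nugget4, nugget5, nugget6, nugget7, nugget8, nugget9 only 7 to 10 are there at a start; the rules pass over those that are not, and their reading is None.
At some moment in a run one of cup, cap may be knocked a few centimetres aside while the robot is not near it.
It also fails if it takes over 210 s, if anything falls off the work surface, if the arm or the gripper's body presses on something with over 40 N, if the wrist force passes 120 N, or if a joint passes its speed limit or range.

### The arm

A 6-joint arm with a two-finger parallel gripper is mounted at the origin on the work surface. World frame = base frame: x ahead of the robot, y to its left, z up, the work surface at z = 0. Lengths are in m, angles in rad, forces in N, time in s.
With the tool pointing down it reaches from about 0.275 to 0.85 m from the base axis. Payload 5.2 kg.
Tool frame: the origin (TCP) lies at the very end of the fingers, on their centre line; the grasp point (between the pads) lies 19 mm behind it (arm.grasp_offset is the distance from the TCP to the grasp point, in m); z points along the fingers, y is the line along which they close (so a half turn about z gives the same grasp; the last joint's range is limited). The gripper opens to 85 mm and grips with 20 to 120 N. Pads are 22 mm wide; open, the fingers measure 114 mm over their backs; the gripper's body (76 mm by 85 mm) begins 54 mm behind the grasp point. The pads swing forward as they close: fully open they stand 13 mm farther back than shut.
Start: joints at [1.031, 0.259, 1.535, -0, 1.348, -0.203], TCP at [0.182, 0.519, 0.231] pointing down, gripper open.
Joint ranges: [-3.14, 3.14], [-0.91, 2.08], [0.19, 2.58], [-1.22, 4.36], [0.22, 2.71], [-3.12, 3.12]. Speed limits (rad/s): [2.57, 2.57, 3.14, 3.14, 3.14, 3.14].

### API

Orientations are given as a 3x3 rotation matrix whose columns are the frame's x, y, z axes.
In Python, from rig import readout, imaging, arm gives the robot as it stands.
- The arm moves only by the tool drive_tool, never from a script. Its argument "rows" is a list of rows, each an object with "offset": the shift along the tool's x, y, z in m, a list of three; "twist": the turn, a rotation vector about the tool's x, y, z in rad, a list of three; "hand": the opening, from 0 (shut) to 1 (fully open). A call has 1 to 10 rows; each row shifts and turns the commanded pose from where the row before left it, along the tool's axes as they then stand; what a row does not reach is not made up. A row lasts 1/12 s, in which the tool goes at most 41.7 mm and 7.16 degrees, less where a joint would pass 70% of its speed; a pose out of reach is approached as far as the arm can. A call is refused whole if a number of a shift passes 0.0417 or a number of a turn 0.125, either way. A call with a gripper value outside its range is refused whole. The fingers move at their own pace and stop on an object; "newtons" is the grip in N (left out, the last holds). Time passes only in rows, so rows that do not move let the fingers close. It gives the time, the measured TCP pose, the force, the opening and the grip force at its end, in the units of the state.
- readout.get_obs(): the state, without advancing time (a new reading comes with each control period).
- imaging.read_camera(name): name is "scene" or "top" or "wrist"; returns a dict with "pixels" (400x640x3 uint8, blue, green, red), "fx", "fy", "cx", "cy" (pixels), "dist" ([k1, k2, p1, p2, k3] as OpenCV has them; the pictures are not rectified), "pose" (4x4, takes a point from camera to world coordinates); the wrist camera has in their place "mount" (4x4, takes a point from camera to tool coordinates, whose origin is the TCP and whose axes are the flange's). Camera axes: x right, y down, z forward; pixel columns grow to the right and rows downward; lengths in m; the calibration is good to about 2 mm. A picture is of the moment at which its call begins: read the wrist's pose just before it. There is no depth.
- arm.sign_off(): hands the job in; it is judged then, once.
Trained networks look in the newest picture that a camera, given by its name, has taken for a name from the list of things; names that differ only in an ending like _2 or _b are one class to them, and where a whole thing is asked for, a point or a joint stands for the part that bears it (a point fixed in the world has none). Each returns a list of dicts, best first, with "score" (0 to 1); they miss things now and then, are a little off and sometimes report something else, mostly with a low value. They report only what shows in the picture. A call takes as long as a camera call. They do not tell look-alikes from the thing itself.
- imaging.find_in(camera, label): "rect" ([left, top, right, bottom] in pixels, round what is visible of it).
- imaging.outline_of(camera, label): "mask" (400x640 bool, what is visible of it) and "rect" ([left, top, right, bottom] in pixels, round what is visible of it).
- imaging.place_of(camera, label): "centre" ([row, column] in pixels: a listed point, or the origin of a listed thing).
The state is a dict: "time_s": time; "joint_pos": joint angles; "joint_vel": joint speeds; "effort": joint torques, N m; "eef_pos": TCP position; "orientation": TCP orientation; "contact_force": force on the tool from outside, world axes, zero at the start; "torque": the same for the moment, N m; "finger_gap": opening from 0.0 (shut) to 1.0 (fully open); "grasp_force": force on a finger pad.
Only numpy, scipy, OpenCV 4.12 (cv2) and the standard library are available. Lean on these libraries where they do the work, as an engineer would, in place of code of your own. Each camera call takes 0.05 s, during which the arm holds its last target. There are 200 camera calls.

## Working session

There is one attempt and no reset: what is moved stays moved. The work goes in short steps, Python scripts to look and compute and a tool call to move; the robot and the scene stay as the last step left them, time stands still between calls to the robot, and variables do not carry over. Pictures are saved under pics/ and viewed, at most 14 in all, crops included, and the job is handed in when it is done.

Besides the shell and the picture viewer there is one more tool, called after "Request:" as name(argument=value, ...), one argument or row to a line, values as JSON. drive_tool: Moves the arm, as the interface text tells. Its arguments: {"type":"object","properties":{"rows":{"type":"array"},"newtons":{"type":"number"}},"required":["rows"]}

```bash
ls; mkdir -p pics; python3 - <<'E'
from rig import readout, imaging, arm
import cv2,numpy as np
o=readout.get_obs();print({k:np.round(v,3).tolist() for k,v in o.items()}, arm.grasp_offset)
for n in ["scene","top","wrist"]:
    c=imaging.read_camera(n); cv2.imwrite(f"pics/{n}0.png",c["pixels"])
    print(n,{k:np.round(v,4).tolist() for k,v in c.items() if k!="pixels"})
E
```

```text
pics
{'time_s': 0.0, 'joint_pos': [1.031, 0.259, 1.536, -0.0, 1.348, -0.203], 'joint_vel': [0.001, 0.0, -0.002, -0.001, -0.0, 0.0], 'effort': [-0.001, -44.604, -29.057, -0.0, 0.012, -0.0], 'eef_pos': [0.181, 0.519, 0.23], 'orientation': [[-0.944, 0.33, -0.001], [0.33, 0.944, -0.002], [0.0, -0.002, -1.0]], 'contact_force': [-0.128, -1.146, 1.296], 'torque': [-0.029, 0.011, 0.016], 'grasp_force': 0.0, 'finger_gap': 0.998} 0.0187
scene {'fx': 459.4631, 'fy': 459.4631, 'cx': 317.7027, 'cy': 189.1654, 'dist': [-0.0501, 0.0, 0.0, 0.0, 0.0], 'pose': [[-0.6973, 0.5739, -0.4294, 1.0573], [0.7167, 0.5483, -0.431, 0.5247], [-0.0119, -0.6083, -0.7936, 1.0457], [0.0, 0.0, 0.0, 1.0]]}
top {'fx': 503.219, 'fy': 503.219, 'cx': 319.6834, 'cy': 198.6475, 'dist': [-0.0908, 0.0, 0.0, 0.0, 0.0], 'pose': [[-0.0172, -0.9855, 0.169, 0.2753], [-0.9998, 0.0157, -0.0103, 0.0293], [0.0075, -0.1691, -0.9856, 1.4163], [0.0, 0.0, 0.0, 1.0]]}
wrist {'fx': 344.7508, 'fy': 344.7508, 'cx': 315.1861, 'cy': 204.3555, 'dist': [-0.0258, 0.0, 0.0, 0.0, 0.0], 'mount': [[-0.0005, -0.9476, -0.3196, 0.0829], [1.0, -0.0003, -0.0006, 0.0001], [0.0005, -0.3196, 0.9476, -0.1422], [0.0, 0.0, 0.0, 1.0]]}
```

View pics/top0.png

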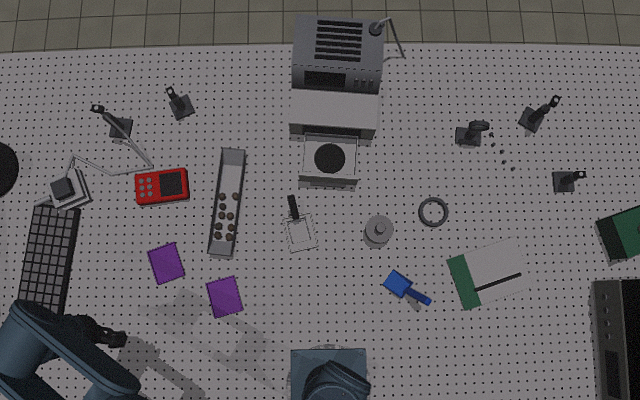

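View pics/scene0.png

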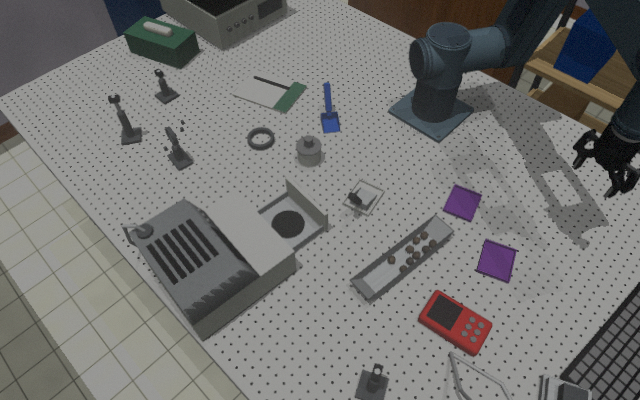

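```bash
cat > h.py <<'E'
from rig import readout, imaging, arm
import cv2,numpy as np
def cam(n):
    o=readout.get_obs(); c=imaging.read_camera(n); c["n"]=n
    if n=="wrist":
        T=np.eye(4);T[:3,:3]=o["orientation"];T[:3,3]=o["eef_pos"];c["pose"]=T@c["mount"]
    c["K"]=np.array([[c["fx"],0,c["cx"]],[0,c["fy"],c["cy"]],[0,0,1]]);return c
def ray(c,rc):
    u=cv2.undistortPoints(np.array([[[rc[1],rc[0]]]],float),c["K"],np.array(c["dist"]))[0,0]
    d=c["pose"][:3,:3]@np.array([u[0],u[1],1]);return c["pose"][:3,3],d/np.linalg.norm(d)
def atz(c,rc,z):
    p,d=ray(c,rc);return p+d*(z-p[2])/d[2]
def tri(obs):
    A=np.zeros((3,3));b=np.zeros(3)
    for c,rc in obs:
        p,d=ray(c,rc);M=np.eye(3)-np.outer(d,d);A+=M;b+=M@p
    x=np.linalg.solve(A,b);r=max(np.linalg.norm((np.eye(3)-np.outer(ray(c,q)[1],ray(c,q)[1]))@(x-c["pose"][:3,3])) for c,q in obs)
    return x,r
def proj(c,P):
    W=np.linalg.inv(c["pose"]);r=cv2.Rodrigues(W[:3,:3])[0]
    return cv2.projectPoints(np.array(P,float).reshape(-1,3),r,W[:3,3],c["K"],np.array(c["dist"]))[0][:,0,::-1]
E
python3 - <<'E'
from h import *
cs={n:cam(n) for n in("top","scene")}
for L in "analyser drawer_front pad pan scoop_tray scoop scoop_grip scoop_lip cup cap cap_holder nugget0 lens_post power_meter".split():
    for n in cs:
        r=imaging.place_of(n,L)
        print(L,n,[(round(float(x["score"]),2),np.round(x["centre"]).astype(int).tolist(),np.round(atz(cs[n],x["centre"],0.0)[:2],3).tolist()) for x in r])
E
```

```text
analyser top [(0.57, [133, 330], [0.711, -0.019]), (0.37, [227, 232], [0.439, 0.264])]
analyser scene [(0.78, [238, 269], [0.699, -0.022])]
drawer_front top [(0.63, [180, 328], [0.572, -0.009])]
drawer_front scene [(0.85, [198, 308], [0.533, -0.042]), (0.75, [261, 394], [0.522, 0.26])]
pad top [(0.74, [158, 334], [0.638, -0.029])]
pad scene [(0.73, [226, 290], [0.633, -0.012]), (0.63, [240, 267], [0.706, -0.022]), (0.52, [242, 431], [0.412, 0.296])]
pan top [(0.87, [202, 228], [0.513, 0.276]), (0.55, [205, 293], [0.5, 0.09])]
pan scene [(0.97, [263, 402], [0.513, 0.277]), (0.4, [249, 425], [0.44, 0.297])]
scoop_tray top [(0.73, [295, 224], [0.25, 0.285]), (0.73, [262, 165], [0.343, 0.452]), (0.56, [232, 301], [0.423, 0.069])]
scoop_tray scene [(0.93, [261, 495], [0.344, 0.448]), (0.85, [199, 361], [0.432, 0.071]), (0.59, [205, 461], [0.254, 0.286]), (0.34, [194, 354], [0.431, 0.044])]
scoop top [(0.74, [231, 297], [0.426, 0.079]), (0.59, [286, 395], [0.269, -0.191])]
scoop scene [(0.89, [196, 362], [0.422, 0.064]), (0.82, [125, 327], [0.286, -0.202])]
scoop_grip top [(0.88, [206, 294
[... 874 characters left out ...]
264]), (0.43, [238, 226], [0.41, 0.282]), (0.43, [198, 237], [0.523, 0.251]), (0.41, [217, 231], [0.468, 0.268]), (0.37, [195, 222], [0.534, 0.295])]
nugget0 scene [(0.55, [239, 419], [0.425, 0.268]), (0.55, [260, 410], [0.494, 0.288]), (0.51, [263, 390], [0.533, 0.257]), (0.45, [236, 426], [0.405, 0.276]), (0.44, [250, 426], [0.44, 0.301]), (0.42, [254, 412], [0.474, 0.28]), (0.39, [248, 410], [0.465, 0.266]), (0.39, [268, 400], [0.526, 0.283])]
lens_post top [(0.57, [140, 464], [0.687, -0.414])]
lens_post scene [(0.8, [163, 178], [0.712, -0.417])]
power_meter top [(0.71, [184, 168], [0.569, 0.452])]
power_meter scene [(0.81, [323, 454], [0.555, 0.466]), (0.19, [161, 179], [0.705, -0.422])]
```

Top view shows the cup with cap at (378,230), ring holder (433,212), pan with about 9 nuggets (228,205), analyser with open drawer (330,160).
- **Scoop look-alikes:** steel/black (297,230) or blue (405,288). I take the steel one with the black handle.
- **Tray look-alikes:** white (301,232) or purple (165,262) and (224,296). I take the white one.

I'll check the choice in one close crop and triangulate everything.

```bash
python3 - <<'E'
from h import *
T=cam("top");S=cam("scene")
def near(c,L,xy,z):
    r=[x["centre"] for x in imaging.place_of(c["n"],L)]
    d=[np.linalg.norm(atz(c,q,z)[:2]-xy) for q in r]
    return r[int(np.argmin(d))] if d and min(d)<.06 else None
for L,xy,z in [("drawer_front",(.545,-.012),.055),("pad",(.635,-.02),.01),("analyser",(.7,-.02),0),("pan",(.513,.276),0),("scoop_tray",(.43,.07),0),("scoop",(.425,.07),.003),("scoop_grip",(.48,.08),.077),("scoop_lip",(.395,.062),.003),("cup",(.425,-.145),0),("cap",(.41,-.15),.056),("cap_holder",(.478,-.308),0)]:
    a,b=near(T,L,xy,z),near(S,L,xy,z)
    out=[np.round(atz(c,q,z),3)[:2].tolist() if q is not None else None for c,q in((T,a),(S,b))]
    if a is not None and b is not None: x,r=tri([(T,a),(S,b)]);out+=[np.round(x,3).tolist(),round(r,4)]
    print(L,out)
for L,xy in [("pan",(.513,.276)),("scoop_tray",(.43,.07)),("cap_holder",(.478,-.308)),("pad",(.63,-.02)),("analyser",0)]:
  for c in(T,S):
    for m in imaging.outline_of(c["n"],L)[:3]:
        ys,xs=np.nonzero(m["mask"]); print(L,c["n"],round(float(m["score"]),2),len(xs),np.round(m["rect"]).tolist(),cv2.minAreaRect(np.c_[xs,ys].astype(np.float32)))
a=T["pixels"][180:270,270:460]; cv2.imwrite("pics/crop1.png",cv2.resize(a,None,fx=4,fy=4,interpolation=cv2.INTER_CUBIC))
E
```

```text
drawer_front [[0.559, -0.016], [0.557, -0.013], [0.558, -0.015, 0.055], np.float64(0.0021)]
pad [[0.635, -0.013], [0.635, -0.003], [0.634, -0.01, 0.003], np.float64(0.0044)]
analyser [[0.706, -0.027], [0.704, -0.025], [0.705, -0.026, 0.001], np.float64(0.0014)]
pan [[0.517, 0.274], [0.509, 0.268], [0.515, 0.271, 0.012], np.float64(0.0006)]
scoop_tray [[0.426, 0.069], [0.428, 0.07], [0.426, 0.069, -0.002], np.float64(0.0)]
scoop [[0.426, 0.076], [0.425, 0.077], [0.426, 0.076, 0.003], np.float64(0.0008)]
scoop_grip [[0.489, 0.091], [0.479, 0.083], [0.487, 0.09, 0.092], np.float64(0.0006)]
scoop_lip [[0.392, 0.07], [0.399, 0.071], [0.393, 0.069, -0.005], np.float64(0.0014)]
cup [[0.417, -0.146], [0.426, -0.148], [0.42, -0.15, -0.008], np.float64(0.0032)]
cap [[0.411, -0.139], [0.42, -0.137], [0.413, -0.142, 0.046], np.float64(0.0021)]
cap_holder [[0.475, -0.305], [0.479, -0.312], [0.477, -0.308, 0.001], np.float64(0.0039)]
pan top 0.8 2514 [209.0, 148.0, 244.0, 257.0] ((227.38951110839844, 201.4317626953125), (27.453819274902344, 108.23512268066406), 8.49855899810791)
pan scene 0.91 283
[... 1897 characters left out ...]
(228.5, 237.0), (4.0, 3.0), 90.0)
pad scene 0.86 2751 [259.0, 177.0, 328.0, 253.0] ((294.5, 215.0), (64.34671783447266, 50.20458221435547), 45.0)
analyser top 0.71 13489 [288.0, 12.0, 404.0, 188.0] ((344.878662109375, 100.84089660644531), (111.77245330810547, 171.75067138671875), 2.7702157497406006)
analyser top 0.51 637 [284.0, 194.0, 310.0, 247.0] ((295.73529052734375, 217.94117736816406), (47.77951431274414, 19.402849197387695), 75.96376037597656)
analyser top 0.22 242 [421.0, 196.0, 448.0, 224.0] ((433.0, 211.5), (27.0, 26.0), 90.0)
analyser scene 0.93 17235 [121.0, 173.0, 329.0, 343.0] ((231.6026153564453, 232.4580841064453), (140.90582275390625, 177.19403076171875), 53.746158599853516)
```

View pics/crop1.png

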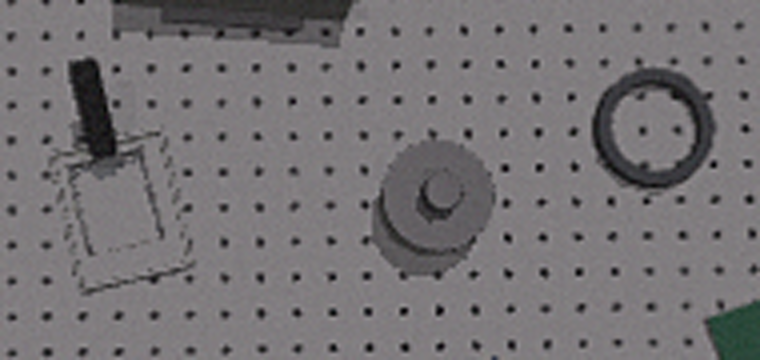

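Crop confirms: steel scoop with black handle in the white tray (left), capped cup (centre), dark ring (right). Moving to a wrist view above the pan.

Request:
drive_tool(
  rows=[
    {"offset": [0,0,0],"twist": [0,0,-0.112],"hand": 1},
    {"offset": [0,0,0],"twist": [0,0,-0.112],"hand": 1},
    {"offset": [0,0,0],"twist": [0,0,-0.112],"hand": 1},
  ],
)

```text
time_s: 3.6
eef_pos: [0.1817, 0.5191, 0.2313]
orientation: [[-1.0, -0.005, -0.0], [-0.005, 1.0, -0.0], [0.0, -0.0, -1.0]]
contact_force: [-0.1, -0.2, -0.3]
finger_gap: 0.998
grasp_force: 0.0
```

Request:
drive_tool(
  rows=[
    {"offset": [-0.029,-0.0208,-0.0108],"twist": [0,0,0],"hand": 1},
    {"offset": [-0.029,-0.0208,-0.0108],"twist": [0,0,0],"hand": 1},
    {"offset": [-0.029,-0.0208,-0.0108],"twist": [0,0,0],"hand": 1},
    {"offset": [-0.029,-0.0208,-0.0108],"twist": [0,0,0],"hand": 1},
    {"offset": [-0.029,-0.0208,-0.0108],"twist": [0,0,0],"hand": 1},
    {"offset": [-0.029,-0.0208,-0.0108],"twist": [0,0,0],"hand": 1},
    {"offset": [-0.029,-0.0208,-0.0108],"twist": [0,0,0],"hand": 1},
    {"offset": [-0.029,-0.0208,-0.0108],"twist": [0,0,0],"hand": 1},
    {"offset": [-0.029,-0.0208,-0.0108],"twist": [0,0,0],"hand": 1},
  ],
)

```text
time_s: 4.35
eef_pos: [0.4438, 0.3304, 0.3292]
orientation: [[-1.0, 0.001, 0.0], [0.001, 1.0, 0.0], [-0.0, 0.0, -1.0]]
contact_force: [0.4, 0.8, -0.3]
finger_gap: 1.002
grasp_force: 0.0
```

Request:
drive_tool(
  rows=[
    {"offset": [-0.029,-0.0208,-0.0108],"twist": [0,0,0],"hand": 1},
    {"offset": [-0.029,-0.0208,-0.0108],"twist": [0,0,0],"hand": 1},
    {"offset": [-0.029,-0.0208,-0.0108],"twist": [0,0,0],"hand": 1},
    {"offset": [0,0,0],"twist": [0,0,0],"hand": 1},
    {"offset": [0,0,0],"twist": [0,0,0],"hand": 1},
  ],
)

```text
time_s: 4.77
eef_pos: [0.5311, 0.2678, 0.3608]
orientation: [[-1.0, 0.004, 0.0], [0.004, 1.0, 0.0], [-0.0, 0.0, -1.0]]
contact_force: [-0.0, -0.0, 0.2]
finger_gap: 0.997
grasp_force: 0.0
```

```bash
python3 - <<'E'
from h import *
o=readout.get_obs();print({k:np.round(o[k],3).tolist() for k in("time_s","eef_pos","orientation","joint_pos","contact_force")})
c=cam("wrist");cv2.imwrite("pics/w1.png",c["pixels"])
for L,z in [("pan",.0),("nugget0",.013),("scoop_tray",0),("scoop",.003),("scoop_grip",.077),("scoop_lip",.003)]:
    print(L,[(round(float(x["score"]),2),np.round(x["centre"]).tolist(),np.round(atz(c,x["centre"],z)[:2],3).tolist()) for x in imaging.place_of("wrist",L)])
E
```

```text
{'time_s': 4.767, 'eef_pos': [0.531, 0.268, 0.361], 'orientation': [[-1.0, 0.004, 0.0], [0.004, 1.0, 0.0], [-0.0, 0.0, -1.0]], 'joint_pos': [0.28, 0.294, 1.179, 0.0, 1.668, -1.287], 'contact_force': [-0.04, -0.015, 0.215]}
pan [(0.91, [135.0, 323.0], [0.513, 0.279]), (0.56, [86.0, 338.0], [0.445, 0.299])]
nugget0 [(0.77, [62.0, 339.0], [0.415, 0.3]), (0.75, [148.0, 334.0], [0.529, 0.295]), (0.65, [84.0, 339.0], [0.442, 0.3]), (0.62, [80.0, 314.0], [0.438, 0.266]), (0.61, [108.0, 333.0], [0.473, 0.293]), (0.54, [62.0, 317.0], [0.416, 0.27]), (0.53, [144.0, 306.0], [0.524, 0.255]), (0.49, [105.0, 317.0], [0.47, 0.27]), (0.43, [126.0, 331.0], [0.498, 0.29])]
scoop_tray [(0.87, [0.0, 454.0], [0.339, 0.449]), (0.6, [147.0, 332.0], [0.53, 0.293])]
scoop []
scoop_grip [(0.77, [124.0, 167.0], [0.488, 0.088]), (0.27, [145.0, 306.0], [0.515, 0.256])]
scoop_lip [(0.68, [47.0, 169.0], [0.394, 0.073]), (0.3, [124.0, 331.0], [0.496, 0.291])]
```

View pics/w1.png

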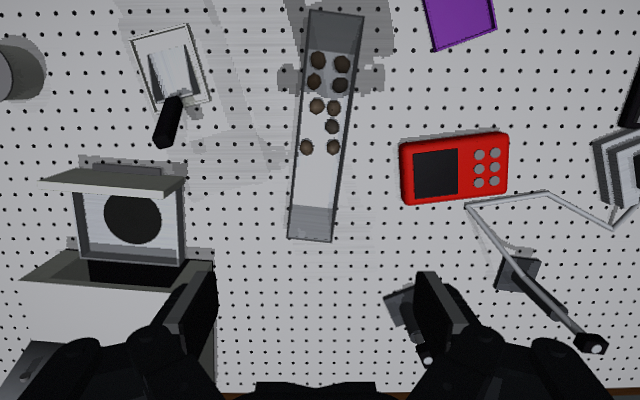

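Wrist view shows 9 nuggets in the pan at (305-345, 60-148), the scoop and tray at (175,70), and the open drawer at (130,215). Next view is over the cup and drawer.

Request:
drive_tool(
  rows=[
    {"offset": [0.003,-0.0398,0],"twist": [0,0,0],"hand": 1},
    {"offset": [0.003,-0.0398,0],"twist": [0,0,0],"hand": 1},
    {"offset": [0.003,-0.0398,0],"twist": [0,0,0],"hand": 1},
    {"offset": [0.003,-0.0398,0],"twist": [0,0,0],"hand": 1},
    {"offset": [0.003,-0.0398,0],"twist": [0,0,0],"hand": 1},
    {"offset": [0.003,-0.0398,0],"twist": [0,0,0],"hand": 1},
    {"offset": [0.003,-0.0398,0],"twist": [0,0,0],"hand": 1},
    {"offset": [0.003,-0.0398,0],"twist": [0,0,0],"hand": 1},
    {"offset": [0.003,-0.0398,0],"twist": [0,0,0],"hand": 1},
    {"offset": [0.003,-0.0398,0],"twist": [0,0,0],"hand": 1},
  ],
)

```text
time_s: 5.95
eef_pos: [0.4986, -0.1297, 0.3612]
orientation: [[-1.0, -0.001, 0.001], [-0.001, 1.0, -0.0], [-0.001, -0.0, -1.0]]
contact_force: [2.1, -0.3, -0.2]
finger_gap: 1.001
grasp_force: 0.0
```

Request:
drive_tool(
  rows=[
    {"offset": [0,0,0],"twist": [0,0,0],"hand": 1},
    {"offset": [0,0,0],"twist": [0,0,0],"hand": 1},
    {"offset": [0,0,0],"twist": [0,0,0],"hand": 1},
  ],
)

```text
time_s: 6.2
eef_pos: [0.4991, -0.1281, 0.361]
orientation: [[-1.0, 0.001, 0.0], [0.001, 1.0, 0.001], [-0.0, 0.001, -1.0]]
contact_force: [0.1, 0.9, 0.5]
finger_gap: 0.999
grasp_force: 0.0
```

```bash
cat >> h.py <<'E'
from scipy.optimize import minimize
def rot(y): return np.array([[np.cos(y),-np.sin(y),0],[np.sin(y),np.cos(y),0],[0,0,1]])
def fit(views,pts,x0,yaw=True):
    """views: [(cam,mask)]; pts Nx3 whose projected hull is the outline"""
    def cost(p,det=False):
        s=[]
        for c,m in views:
            q=pts@rot(p[2] if yaw else 0).T+[p[0],p[1],0]
            h=cv2.convexHull(proj(c,q)[:,::-1].astype(np.float32))
            sc=16; im=np.zeros(m.shape,np.uint8)
            big=np.zeros((m.shape[0]*2,m.shape[1]*2),np.uint8)
            cv2.fillConvexPoly(big,np.round((h*2+.5)*sc).astype(np.int32),255,shift=4)
            f=cv2.resize(big,(m.shape[1],m.shape[0]),interpolation=cv2.INTER_AREA)/255.
            s.append(np.abs(f-m).sum()/m.sum())
        return s if det else sum(s)
    n=3 if yaw else 2
    sim=np.array([x0[:n]]+[np.array(x0[:n])+np.eye(n)[i]*[.008,.008,.06][i] for i in range(n)])
    r=minimize(cost,x0[:n],method="Nelder-Mead",options=dict(initial_simplex=sim,xatol=1e-4,fatol=1e-4))
    return np.round(r.x,4).tolist(),np.round(cost(r.x,True),3).tolist()
def mask(c,L,xy,z=0,tol=60):
    q=proj(c,[[xy[0],xy[1],z]])[0]
    b=[m for m in imaging.outline_of(c["n"],L) if np.hypot((m["rect"][1]+m["rect"][3])/2-q[0],(m["rect"][0]+m["rect"][2])/2-q[1])<tol]
    if not b: return None
    m=b[0]["mask"].astype(np.uint8); cs,_=cv2.findContours(m,cv2.RETR_EXTERNAL,cv2.CHAIN_APPROX_NONE)
    o=np.zeros_like(m);cv2.fillConvexPoly(o,cv2.convexHull(max(cs,key=cv2.contourArea)),1);return o.astype(float)
def box(a,b,z): return np.array([[i*a,j*b,z] for i in(-1,1) for j in(-1,1)])
def circ(r,z): t=np.linspace(0,2*np.pi,48,endpoint=False);return np.c_[r*np.cos(t),r*np.sin(t),0*t+z]
PAN=np.r_[box(.151,.034,.04),box(.11,.034,0)]
TRAY=np.r_[box(.05,.041,.012),box(.05,.041,0)]
RING=np.r_[circ(.042,.02),circ(.042,0)]
CAP=np.r_[circ(.038,.056),circ(.038,.06),circ(.013,.09)]
CUP=np.r_[circ(.035,.056),circ(.035,0)]
E
python3 - <<'E'
from h import *
o=readout.get_obs();print(np.round(o["time_s"],2),np.round(o["eef_pos"],3))
C=[cam(n) for n in("wrist","top","scene")]
cv2.imwrite("pics/w2.png",C[0]["pixels"])
for L,P,x0,y in [("pan",PAN,(.514,.273,.1),True),("scoop_tray",TRAY,(.427,.07,.2),True),("cap_holder",RING,(.477,-.308),False),("cap",CAP,(.413,-.142),False)]:
    v=[(c,mask(c,L,x0)) for c in C]; v=[q for q in v if q[1] is not None]
    print(L,[q[0]["n"] for q in v],fit(v,P,x0,y), *[fit([q],P,x0,y) for q in v])
for L,z in [("drawer_front",.055),("pad",.01),("analyser",0),("scoop",.003),("scoop_grip",.077),("scoop_lip",.003),("cup",0),("cap",.056),("cap_holder",0)]:
    print(L,[(round(float(x["score"]),2),np.round(x["centre"]).tolist(),np.round(atz(C[0],x["centre"],z)[:2],3).tolist()) for x in imaging.place_of("wrist",L)[:2]])
E
```

```text
6.2 [ 0.499 -0.128  0.361]
pan ['wrist', 'top', 'scene'] ([0.5109, 0.2758, -0.1198], [0.031, 0.029, 0.036]) ([0.5107, 0.2748, -0.1162], [0.028]) ([0.5107, 0.2761, -0.1228], [0.029]) ([0.5118, 0.2754, -0.1266], [0.034])
scoop_tray ['wrist', 'top', 'scene'] ([0.4229, 0.0717, 0.2095], [0.098, 0.048, 0.206]) ([0.4227, 0.071, 0.21], [0.093]) ([0.4231, 0.0728, 0.2063], [0.038]) ([0.4237, 0.0727, 0.2256], [0.204])
cap_holder ['wrist', 'top', 'scene'] ([0.4753, -0.3062], [0.043, 1.402, 0.088]) ([0.4748, -0.3051], [0.03]) ([0.4737, -0.312], [1.391]) ([0.4783, -0.3063], [0.044])
cap ['wrist', 'top', 'scene'] ([0.4247, -0.1446], [0.048, 0.27, 0.086]) ([0.4235, -0.1441], [0.02]) ([0.4247, -0.1446], [0.27]) ([0.4261, -0.1436], [0.063])
drawer_front [(0.59, [200.0, 403.0], [0.561, -0.008])]
pad [(0.75, [238.0, 394.0], [0.638, -0.006])]
analyser [(0.73, [268.0, 380.0], [0.696, -0.022]), (0.55, [158.0, 586.0], [0.513, 0.278])]
scoop [(0.68, [93.0, 625.0], [0.419, 0.31]), (0.55, [98.0, 460.0], [0.428, 0.074])]
scoop_grip [(0.68, [148.0, 489.0], [0.486, 0.089])]
scoop_lip [(0.77, [72.0, 459.0], [0.394, 0.069])]
cup []
cap [(0.74, [94.0, 304.0], [0.423, -0.142])]
cap_holder []
```

View pics/w2.png

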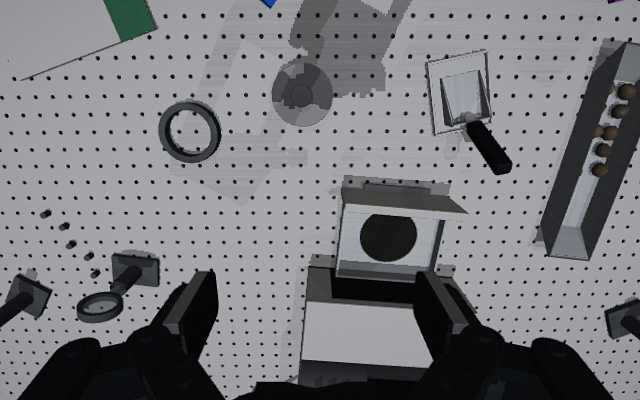

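Wrist view: cap at (302,92), ring (190,131), drawer and pad (388,235), lens post lower left; the fits agree between views. Grasping the cap knob at (0.424, -0.144).

Request:
drive_tool(
  rows=[
    {"offset": [0.015,-0.0032,0.037],"twist": [0,0,0],"hand": 1},
    {"offset": [0.015,-0.0032,0.037],"twist": [0,0,0],"hand": 1},
    {"offset": [0.015,-0.0032,0.037],"twist": [0,0,0],"hand": 1},
    {"offset": [0.015,-0.0032,0.037],"twist": [0,0,0],"hand": 1},
    {"offset": [0.015,-0.0032,0.037],"twist": [0,0,0],"hand": 1},
    {"offset": [0,0,0.037],"twist": [0,0,0],"hand": 1},
    {"offset": [0,0,0.037],"twist": [0,0,0],"hand": 1},
    {"offset": [0,0,0.037],"twist": [0,0,0],"hand": 1},
    {"offset": [0,0,0],"twist": [0,0,0],"hand": 1},
  ],
)

```text
time_s: 8.15
eef_pos: [0.4198, -0.1421, 0.0594]
orientation: [[-1.0, 0.001, -0.01], [0.001, 1.0, 0.006], [0.01, 0.006, -1.0]]
contact_force: [-2.0, -0.5, 0.6]
finger_gap: 1.005
grasp_force: 0.0
```

Request:
drive_tool(
  rows=[
    {"offset": [0,0,0],"twist": [0,0,0],"hand": 0},
    {"offset": [0,0,0],"twist": [0,0,0],"hand": 0},
    {"offset": [0,0,0],"twist": [0,0,0],"hand": 0},
    {"offset": [0,0,0],"twist": [0,0,0],"hand": 0},
    {"offset": [0,0,0],"twist": [0,0,0],"hand": 0},
    {"offset": [0,0,0],"twist": [0,0,0],"hand": 0},
    {"offset": [0,0,0],"twist": [0,0,0],"hand": 0},
    {"offset": [0,0,0],"twist": [0,0,0],"hand": 0},
    {"offset": [0,0,0],"twist": [0,0,0],"hand": 0},
  ],
  newtons=40,
)

```text
time_s: 8.9
eef_pos: [0.4254, -0.1454, 0.0668]
orientation: [[-1.0, 0.001, 0.003], [0.001, 1.0, -0.002], [-0.003, -0.002, -1.0]]
contact_force: [-1.3, -0.3, 7.7]
finger_gap: 0.288
grasp_force: 38.8
```

Request:
drive_tool(
  rows=[
    {"offset": [0,0,-0.02],"twist": [0,0,0],"hand": 0},
    {"offset": [0,0,-0.03],"twist": [0,0,0],"hand": 0},
    {"offset": [0,0,-0.03],"twist": [0,0,0],"hand": 0},
    {"offset": [-0.01,-0.032,0],"twist": [0,0,0],"hand": 0},
    {"offset": [-0.01,-0.032,0],"twist": [0,0,0],"hand": 0},
    {"offset": [-0.01,-0.032,0],"twist": [0,0,0],"hand": 0},
    {"offset": [-0.01,-0.032,0],"twist": [0,0,0],"hand": 0},
    {"offset": [-0.01,-0.032,0],"twist": [0,0,0],"hand": 0},
    {"offset": [0,0,0],"twist": [0,0,0],"hand": 0},
    {"offset": [0,0,0],"twist": [0,0,0],"hand": 0},
  ],
)

```text
time_s: 9.73
eef_pos: [0.4743, -0.3064, 0.1453]
orientation: [[-1.0, 0.003, 0.001], [0.003, 1.0, -0.001], [-0.001, -0.001, -1.0]]
contact_force: [0.1, 0.1, -0.5]
finger_gap: 0.288
grasp_force: 39.6
```

```bash
python3 - <<'E'
from h import *
o=readout.get_obs();p=o["eef_pos"];print(np.round(p,4),o["finger_gap"])
C=[cam(n) for n in("wrist","top","scene")]
dz=p[2]-.0668
P=CAP+[0,0,dz]
for L,P_,x0 in [("cap",P,(p[0],p[1])),("cap_holder",RING,(.475,-.306)),("cup",CUP,(.425,-.145))]:
    for c in C:
        m=mask(c,L,x0,.056+dz if L=="cap" else 0,tol=40)
        if m is not None: print(L,c["n"],fit([(c,m)],P_,x0,False))
cv2.imwrite("pics/w3.png",C[0]["pixels"])
E
```

```text
[ 0.4743 -0.3064  0.1453] 0.28837432657999756
cap wrist ([0.4729, -0.3061], [0.048])
cap scene ([0.4765, -0.3051], [0.11])
cap_holder wrist ([0.4747, -0.3059], [0.641])
cap_holder scene ([0.48, -0.3044], [0.072])
cup wrist ([0.423, -0.1444], [0.018])
cup top ([0.4225, -0.1443], [0.04])
cup scene ([0.424, -0.1458], [0.048])
```

View pics/w3.png

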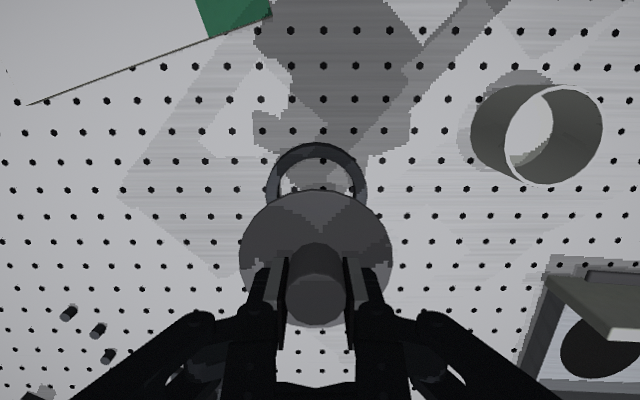

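Cap held upright above the ring (317,175), cup open at (537,135). Lowering with a 2 mm forward correction.

Request:
drive_tool(
  rows=[
    {"offset": [-0.0022,0,0.03],"twist": [0,0,0],"hand": 0},
    {"offset": [0,0,0.03],"twist": [0,0,0],"hand": 0},
    {"offset": [0,0,0.02],"twist": [0,0,0],"hand": 0},
    {"offset": [0,0,0.012],"twist": [0,0,0],"hand": 0},
    {"offset": [0,0,0.01],"twist": [0,0,0],"hand": 0},
    {"offset": [0,0,0.008],"twist": [0,0,0],"hand": 0},
    {"offset": [0,0,0.003],"twist": [0,0,0],"hand": 0},
    {"offset": [0,0,0],"twist": [0,0,0],"hand": 0},
    {"offset": [0,0,0],"twist": [0,0,0],"hand": 0},
  ],
)

```text
time_s: 11.08
eef_pos: [0.4768, -0.3052, 0.0326]
orientation: [[-1.0, 0.001, 0.001], [0.001, 1.0, -0.001], [-0.001, -0.001, -1.0]]
contact_force: [0.5, 0.1, -0.8]
finger_gap: 0.286
grasp_force: 39.6
```

Request:
drive_tool(
  rows=[
    {"offset": [0,0,0.001],"twist": [0,0,0],"hand": 0},
    {"offset": [0,0,0],"twist": [0,0,0],"hand": 0.6},
    {"offset": [0,0,0],"twist": [0,0,0],"hand": 0.7},
    {"offset": [0,0,0],"twist": [0,0,0],"hand": 0.7},
    {"offset": [0,0,0],"twist": [0,0,0],"hand": 0.7},
    {"offset": [0,0,0],"twist": [0,0,0],"hand": 0.7},
    {"offset": [0,0,-0.03],"twist": [0,0,0],"hand": 0.7},
    {"offset": [0,0,-0.04],"twist": [0,0,0],"hand": 0.7},
    {"offset": [0,0,-0.04],"twist": [0,0,0],"hand": 0.7},
    {"offset": [0,0,-0.04],"twist": [0,0,0],"hand": 0.7},
  ],
)

```text
time_s: 11.92
eef_pos: [0.4759, -0.3043, 0.1824]
orientation: [[-1.0, 0.001, -0.001], [0.001, 1.0, 0.001], [0.001, 0.001, -1.0]]
contact_force: [0.7, -0.5, -1.0]
finger_gap: 0.705
grasp_force: 0.0
```

Request:
drive_tool(
  rows=[
    {"offset": [-0.005,0.04,-0.01],"twist": [0,0,0],"hand": 0.7},
    {"offset": [-0.005,0.04,-0.01],"twist": [0,0,0],"hand": 0.7},
    {"offset": [-0.005,0.04,-0.01],"twist": [0,0,0],"hand": 0.7},
    {"offset": [-0.005,0.04,-0.01],"twist": [0,0,0],"hand": 0.7},
    {"offset": [-0.005,0.04,-0.01],"twist": [0,0,0],"hand": 0.7},
    {"offset": [-0.005,0.04,0],"twist": [0,0,0],"hand": 0.7},
    {"offset": [-0.005,0.04,0],"twist": [0,0,0],"hand": 0.7},
    {"offset": [-0.005,0.04,0],"twist": [0,0,0],"hand": 0.7},
    {"offset": [0,0,0],"twist": [0,0,0],"hand": 0.7},
    {"offset": [0,0,0],"twist": [0,0,0],"hand": 0.7},
  ],
)

```text
time_s: 12.75
eef_pos: [0.5164, 0.0175, 0.231]
orientation: [[-1.0, -0.004, 0.0], [-0.004, 1.0, -0.0], [-0.0, -0.0, -1.0]]
contact_force: [0.0, -0.4, -0.8]
finger_gap: 0.697
grasp_force: 0.0
```

```bash
python3 - <<'E'
from h import *
o=readout.get_obs();p=o["eef_pos"];print(np.round(p,4),o["time_s"])
C=[cam(n) for n in("wrist","top","scene")]
for c in C:
    m=mask(c,"cap",(.475,-.306),.02,40)
    if m is not None: print(c["n"],fit([(c,m)],CAP-[0,0,.036],(.475,-.306),False))
H=np.array([[.06,0,.074]]);
for L,z in [("scoop",.003),("scoop_grip",.077),("scoop_lip",.003)]:
  obs=[]
  for c in C:
    for x in imaging.place_of(c["n"],L)[:2]:
        q=atz(c,x["centre"],z)
        if abs(q[1]-.08)<.04: obs.append((c,x["centre"]));print(L,c["n"],round(float(x["score"]),2),np.round(q[:2],4));break
  if len(obs)>1: print(tri(obs))
cr=C[0]["pixels"];cv2.imwrite("pics/w4.png",cr)
E
```

```text
[0.5164 0.0175 0.231 ] 12.75
wrist ([0.4753, -0.3057], [0.017])
top ([0.4751, -0.3054], [0.053])
scene ([0.4786, -0.3054], [0.056])
scoop wrist 0.83 [0.4265 0.077 ]
scoop scene 0.56 [0.4351 0.0732]
(array([ 0.42954588,  0.07447524, -0.00057091]), np.float64(0.004355864249871235))
scoop_grip wrist 0.59 [0.4864 0.089 ]
scoop_grip top 0.79 [0.4901 0.0883]
scoop_grip scene 0.64 [0.4723 0.0885]
(array([0.48413378, 0.08938276, 0.08966724]), np.float64(0.006366640384250821))
scoop_lip wrist 0.68 [0.396  0.0701]
scoop_lip scene 0.74 [0.3915 0.0604]
(array([0.39846399, 0.06713887, 0.01597971]), np.float64(0.0015961708875411118))
```

View pics/w4.png

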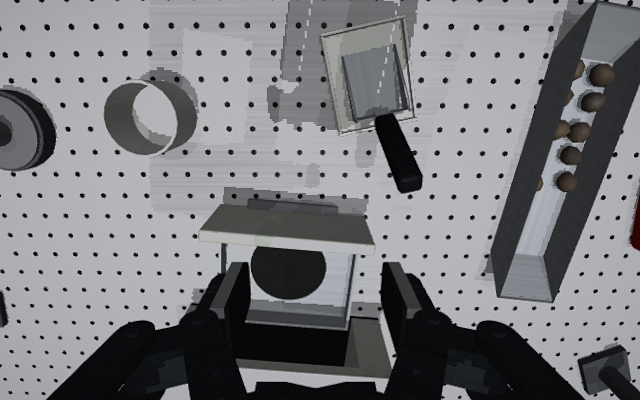

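Cap sits flat in its ring at (8,133); scoop in white tray at (375,90), mouth up-image, handle towards (405,170). Fitting the scoop's pose.

```bash
cat >> h.py <<'E'
hd=np.array([.5,0,.866]);hp=np.array([-.866,0,.5])
SCOOP=np.r_[box(.032,.027,.003),[[.032,s*.027,.031] for s in(-1,1)],[np.array([.088-.0045*0,s*.010,.116])+k*.009*hp-0*hd for s in(-1,1) for k in(-1,1)]]
from scipy.spatial.transform import Rotation as Ro
def tcp(R_tool): return Ro.from_matrix(R_tool)
def plan(target,Rt,nmin=1):
    """offset/twist from the present pose, in present tool axes"""
    o=readout.get_obs();R=np.array(o["orientation"]);return R.T@(np.array(target)-o["eef_pos"]),Ro.from_matrix(R.T@Rt).as_rotvec()
def tool(psi,a):
    """scoop yaw psi, tool leaned back by a"""
    xs=np.array([np.cos(psi),np.sin(psi),0]);ys=np.array([-xs[1],xs[0],0]);Z=np.array([0,0,1])
    z=-np.sin(a)*xs-np.cos(a)*Z;return np.c_[np.cross(ys,z),ys,z]
E
python3 - <<'E'
from h import *
C=[cam(n) for n in("wrist","scene")]
v=[(c,mask(c,"scoop",(.44,.08),.03)) for c in C]
for q in v: print(q[0]["n"],fit([q],SCOOP,(.4265,.0765,.205)))
im=C[0]["pixels"].copy();g=rot(.205)@[.06,0,.077]+[.4265,.0765,0];print(g,proj(C[0],[g]))
v=[q for q in v]
print(fit(v,SCOOP,(.4265,.0765,.205)))
m=mask(C[0],"scoop_tray",(.423,.072)); print("tray",fit([(C[0],m)],TRAY,(.423,.072,.2)))
print([ (m["rect"],m["score"]) for m in imaging.outline_of("wrist","scoop")])
E
```

```text
wrist ([0.4241, 0.075, 0.2097], [0.12])
scene ([0.4296, 0.0754, 0.29], [0.1])
[0.48524366 0.08871403 0.077     ] [[151.25221255 400.24200552]]
([0.4284, 0.0755, 0.2703], [0.149, 0.106])
tray ([0.4233, 0.0719, 0.2181], [0.017])
[([342.8, 44.7, 423.6, 192.6], 0.89)]
```

Request:
drive_tool(
  rows=[
    {"offset": [0,0.03,0],"twist": [0,0,-0.1035],"hand": 0.7},
    {"offset": [0,0.03,0],"twist": [0,0,-0.1035],"hand": 0.7},
    {"offset": [0,0.01,0],"twist": [0,0.117,0],"hand": 0.7},
    {"offset": [0,0,0],"twist": [0,0.117,0],"hand": 0.7},
    {"offset": [0,0,0],"twist": [0,0.116,0],"hand": 0.7},
    {"offset": [0,0,0],"twist": [0,0,0],"hand": 0.7},
    {"offset": [0,0,0],"twist": [0,0,0],"hand": 0.7},
  ],
)

```text
time_s: 14.38
eef_pos: [0.5121, 0.0852, 0.2285]
orientation: [[-0.918, -0.206, -0.338], [-0.193, 0.979, -0.07], [0.345, 0.001, -0.939]]
contact_force: [-0.6, 0.6, 0.8]
finger_gap: 0.703
grasp_force: 0.0
```

```bash
python3 - <<'E'
from h import *
R=tool(.207,.35);t=np.array([.4881,.0890,.084])+.019*R[:,2];print(t)
print(readout.get_obs()["eef_pos"],plan(t,R),plan(t-.10*R[:,2],R))
E
```

```text
[0.48172403 0.08766099 0.06615192]
[0.51206079 0.08522545 0.22847183] (array([-0.02864979,  0.00847461,  0.16242345]), array([ 0.00083212, -0.00250511,  0.00030636])) (array([-0.02839929,  0.00855786,  0.06242379]), array([ 0.00083212, -0.00250511,  0.00030636]))
```

Request:
drive_tool(
  rows=[
    {"offset": [-0.0142,0.0042,0.031],"twist": [0,0,0],"hand": 0.7},
    {"offset": [-0.0142,0.0042,0.031],"twist": [0,0,0],"hand": 0.7},
    {"offset": [0,0,0.025],"twist": [0,0,0],"hand": 0.7},
    {"offset": [0,0,0.025],"twist": [0,0,0],"hand": 0.7},
    {"offset": [0,0,0.025],"twist": [0,0,0],"hand": 0.7},
    {"offset": [0,0,0.025],"twist": [0,0,0],"hand": 0.7},
    {"offset": [0,0,0],"twist": [0,0,0],"hand": 0.7},
  ],
)

```text
time_s: 14.97
eef_pos: [0.4771, 0.0869, 0.0671]
orientation: [[-0.918, -0.204, -0.34], [-0.192, 0.979, -0.069], [0.347, 0.001, -0.938]]
contact_force: [-1.1, 0.9, -0.4]
finger_gap: 0.701
grasp_force: 0.0
```

Request:
drive_tool(
  rows=[
    {"offset": [0,0,0],"twist": [0,0,0],"hand": 0},
    {"offset": [0,0,0],"twist": [0,0,0],"hand": 0},
    {"offset": [0,0,0],"twist": [0,0,0],"hand": 0},
    {"offset": [0,0,0],"twist": [0,0,0],"hand": 0},
    {"offset": [0,0,0],"twist": [0,0,0],"hand": 0},
    {"offset": [0,0,0],"twist": [0,0,0],"hand": 0},
    {"offset": [0,0,0],"twist": [0,0,0],"hand": 0},
  ],
  newtons=110,
)

```text
time_s: 15.55
eef_pos: [0.4836, 0.0873, 0.0711]
orientation: [[-0.921, -0.205, -0.331], [-0.192, 0.979, -0.07], [0.338, -0.001, -0.941]]
contact_force: [2.2, 1.0, 8.1]
finger_gap: 0.222
grasp_force: 107.1
```

```bash
python3 - <<'E'
from h import *
o=readout.get_obs();R=np.array(o["orientation"]);print(o["eef_pos"],o["finger_gap"],o["grasp_force"],o["contact_force"])
c=cam("wrist");cv2.imwrite("pics/w5.png",c["pixels"])
S0=rot(.207)
P=np.array([[-.032,.027,0],[-.032,-.027,0],[.032,.027,0],[.032,-.027,0],[-.032,0,0],[.06,0,.074]])@S0.T+[.4255,.0758,.003]
print(np.round(proj(c,P)))
for L,z in [("scoop",.003),("scoop_grip",.077),("scoop_lip",.003)]: print(L,[(x["centre"],atz(c,x["centre"],z)) for x in imaging.place_of("wrist",L)[:1]])
E
```

```text
[0.48359004 0.08726626 0.0711245 ] 0.22242303252222986 107.05233693122864 [2.19971109 0.98775974 8.14802185]
[[120. 356.]
 [120. 276.]
 [215. 356.]
 [215. 275.]
 [120. 316.]
 [279. 316.]]
scoop [([170.5, 315.4], array([0.42780584, 0.07594146, 0.003     ]))]
scoop_grip [([285.8, 313.0], array([0.4875508 , 0.08735623, 0.077     ]))]
scoop_lip []
```

View pics/w5.png

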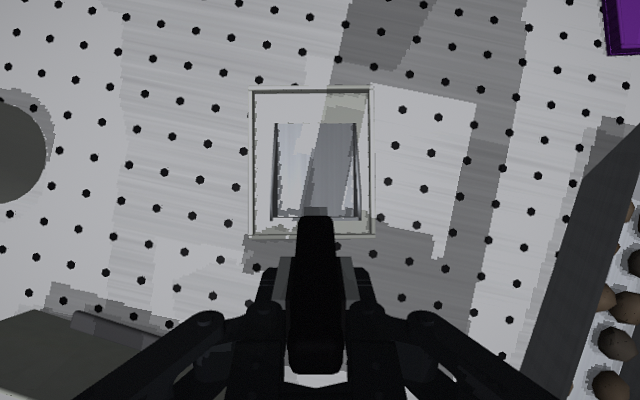

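Wrist view shows the scoop gripped centrally: blade mouth at row 123, cols 275–355, agreeing with the model within 1–2 mm. Adding a scoop-pose planner.

```bash
cat >> h.py <<'E'
import os,json
# pan frame
PC,PY=np.array([.511,.2755]),-.12
def save_grip(origin,yaw):
    o=readout.get_obs();T=np.eye(4);T[:3,:3]=o["orientation"];T[:3,3]=o["eef_pos"]
    S=np.eye(4);S[:3,:3]=rot(yaw);S[:3,3]=origin
    np.save("Tts.npy",np.linalg.inv(T)@S)
def scoopT(ref,yaw,m,at=(0,0,0)):
    """world pose of scoop with its local point `at` at ref, mouth raised by m"""
    S=np.eye(4);S[:3,:3]=rot(yaw)@Ro.from_rotvec([0,m,0]).as_matrix();S[:3,3]=np.array(ref)-S[:3,:3]@np.array(at);return S
def panp(x,z,y=0): return np.r_[PC+rot(PY)[:2,:2]@[x,y],z]
def cur():
    o=readout.get_obs();T=np.eye(4);T[:3,:3]=o["orientation"];T[:3,3]=o["eef_pos"];return T
def rows(Ss,ns,T=None,scoop=True):
    """print rows from pose T through scoop (or tool) poses Ss, ns rows each; returns end pose"""
    T=cur() if T is None else T; X=np.linalg.inv(np.load("Tts.npy")) if scoop else np.eye(4)
    for S,n in zip(Ss,ns):
        E=S@X; r=Ro.from_matrix(T[:3,:3].T@E[:3,:3]).as_rotvec(); A=T.copy(); prev=None
        print(f"-- to {np.round(E[:3,3],3)} dist {np.linalg.norm(E[:3,3]-T[:3,3])/n:.4f}/row rot {np.linalg.norm(r)/n:.3f}/row")
        for i in range(1,n+1):
            B=np.eye(4);B[:3,:3]=T[:3,:3]@Ro.from_rotvec(r*i/n).as_matrix();B[:3,3]=T[:3,3]+(E[:3,3]-T[:3,3])*i/n
            D=np.linalg.inv(A)@B;s=f"{np.round(D[:3,3],4).tolist()} {np.round(r/n,4).tolist()}"
            print(s if s!=prev else "   same");prev=s;A=B
        T=E
    return T
E
python3 - <<'E'
from h import *
save_grip([.4268,.0762,.003],.206)
print(np.round(np.load("Tts.npy"),4))
a=scoopT([.4268,.0762,.093],.206,0)
b=scoopT(panp(.072,.093),PY,0)
c=scoopT(panp(.072,.0045),PY,0)
rows([a,b,c],[3,7,4])
E
```

```text
[[-9.410e-01  0.000e+00  3.384e-01  3.140e-02]
 [-4.000e-04  1.000e+00 -1.100e-03  9.000e-04]
 [-3.384e-01 -1.100e-03 -9.410e-01  8.370e-02]
 [ 0.000e+00  0.000e+00  0.000e+00  1.000e+00]]
-- to [0.484 0.087 0.161] dist 0.0300/row rot 0.000/row
[0.0102, -0.0, -0.0282] [0.0, -0.0, 0.0]
   same
   same
-- to [0.64  0.259 0.161] dist 0.0332/row rot 0.047/row
[-0.0253, 0.0195, -0.0091] [-0.0158, 0.0001, 0.0438]
[-0.0244, 0.0207, -0.0088] [-0.0158, 0.0001, 0.0438]
[-0.0235, 0.0219, -0.0085] [-0.0158, 0.0001, 0.0438]
[-0.0225, 0.023, -0.0081] [-0.0158, 0.0001, 0.0438]
[-0.0215, 0.0241, -0.0077] [-0.0158, 0.0001, 0.0438]
[-0.0204, 0.0251, -0.0074] [-0.0158, 0.0001, 0.0438]
[-0.0193, 0.0261, -0.007] [-0.0158, 0.0001, 0.0438]
-- to [0.64  0.259 0.073] dist 0.0221/row rot 0.000/row
[-0.0075, 0.0, 0.0208] [0.0, 0.0, 0.0]
   same
   same
   same
```

Request:
drive_tool(
  rows=[
    {"offset": [0.0102,0,-0.0282],"twist": [0,0,0],"hand": 0},
    {"offset": [0.0102,0,-0.0282],"twist": [0,0,0],"hand": 0},
    {"offset": [0.0102,0,-0.0282],"twist": [0,0,0],"hand": 0},
    {"offset": [-0.0253,0.0195,-0.0091],"twist": [-0.0158,0,0.0438],"hand": 0},
    {"offset": [-0.0244,0.0207,-0.0088],"twist": [-0.0158,0,0.0438],"hand": 0},
    {"offset": [-0.0235,0.0219,-0.0085],"twist": [-0.0158,0,0.0438],"hand": 0},
    {"offset": [-0.0225,0.023,-0.0081],"twist": [-0.0158,0,0.0438],"hand": 0},
    {"offset": [-0.0215,0.0241,-0.0077],"twist": [-0.0158,0,0.0438],"hand": 0},
    {"offset": [-0.0204,0.0251,-0.0074],"twist": [-0.0158,0,0.0438],"hand": 0},
    {"offset": [-0.0193,0.0261,-0.007],"twist": [-0.0158,0,0.0438],"hand": 0},
  ],
)

```text
time_s: 16.58
eef_pos: [0.6394, 0.2604, 0.1588]
orientation: [[-0.933, 0.121, -0.339], [0.114, 0.993, 0.041], [0.341, -0.001, -0.94]]
contact_force: [0.6, 0.3, -2.2]
finger_gap: 0.219
grasp_force: 107.8
```

Request:
drive_tool(
  rows=[
    {"offset": [0,0,0],"twist": [0,0,0],"hand": 0},
    {"offset": [0,0,0],"twist": [0,0,0],"hand": 0},
    {"offset": [0,0,0],"twist": [0,0,0],"hand": 0},
  ],
)

```text
time_s: 16.83
eef_pos: [0.6379, 0.2589, 0.158]
orientation: [[-0.933, 0.119, -0.341], [0.112, 0.993, 0.039], [0.343, -0.002, -0.939]]
contact_force: [0.5, 0.2, -1.8]
finger_gap: 0.216
grasp_force: 107.9
```

```bash
python3 - <<'E'
from h import *
C=[cam(n) for n in("wrist","scene","top")];c=C[0];im=c["pixels"].copy()
S=cur()@np.load("Tts.npy");print("scoop",np.round(S[:3,3],4),np.round(S[:3,0],3))
P=np.array([[-.032,.027,0],[-.032,-.027,0],[.032,-.027,0],[.032,.027,0]])@S[:3,:3].T+S[:3,3]
pan=np.array([panp(s*.151,.04,t*.034) for s,t in((-1,-1),(1,-1),(1,1),(-1,1))])
fl=np.array([panp(s*.110,.003,t*.031) for s,t in((-1,-1),(1,-1),(1,1),(-1,1))])
for q,col in((P,(0,255,0)),(pan,(0,0,255)),(fl,(255,128,0))): cv2.polylines(im,[np.round(proj(c,q)[:,::-1]).astype(int)],True,col,1)
cv2.imwrite("pics/w6.png",im)
for d in C:
    m=mask(d,"pan",(.511,.2755),0,80)
    if m is not None: print(d["n"],fit([(d,m)],PAN,(.511,.2755,-.12)))
rows([scoopT(panp(.072,.0045),PY,0)],[4])
E
```

```text
scoop [0.5802 0.266  0.0912] [ 0.993 -0.12  -0.004]
wrist ([0.3967, 0.2903, -0.1228], [0.05])
scene ([0.5114, 0.2745, -0.1278], [0.024])
-- to [0.64  0.259 0.073] dist 0.0216/row rot 0.001/row
[-0.0078, 0.0003, 0.0202] [0.0001, -0.001, -0.0002]
   same
   same
[-0.0077, 0.0003, 0.0202] [0.0001, -0.001, -0.0002]
```

View pics/w6.png

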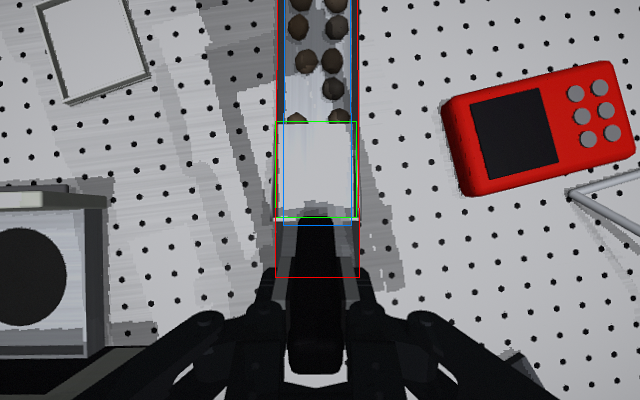

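Overlay: scoop (green) lies centred over the pan (red rim, blue floor), nuggets ahead of the mouth at rows 0–120. Descending.

Request:
drive_tool(
  rows=[
    {"offset": [-0.0078,0.0003,0.0202],"twist": [0,-0.001,0],"hand": 0},
    {"offset": [-0.0078,0.0003,0.0202],"twist": [0,-0.001,0],"hand": 0},
    {"offset": [-0.0078,0.0003,0.0202],"twist": [0,-0.001,0],"hand": 0},
    {"offset": [-0.0078,0.0003,0.0202],"twist": [0,-0.001,0],"hand": 0},
    {"offset": [0,0,0],"twist": [0,0,0],"hand": 0},
    {"offset": [0,0,0],"twist": [0,0,0],"hand": 0},
    {"offset": [0,0,0],"twist": [0,0,0],"hand": 0},
  ],
)

```text
time_s: 17.72
eef_pos: [0.64, 0.2597, 0.0721]
orientation: [[-0.934, 0.12, -0.337], [0.113, 0.993, 0.039], [0.339, -0.001, -0.941]]
contact_force: [0.4, 0.2, -1.5]
finger_gap: 0.213
grasp_force: 108.3
```

```bash
python3 - <<'E'
from h import *
S=cur()@np.load("Tts.npy");print("scoop",np.round(S[:3,3],4),np.round(S[:3,0],3),np.round(readout.get_obs()["contact_force"],1))
L=(-.032,0,0)
rows([scoopT(panp(-.078,.0035),PY,0,L),scoopT(panp(-.085,.02),PY,.4,L),scoopT(panp(-.085,.095),PY,.45,L)],[9,5,4])
E
```

```text
scoop [0.5826 0.2674 0.004 ] [ 0.993 -0.12  -0.   ] [ 0.4  0.2 -1.5]
-- to [0.523 0.273 0.072] dist 0.0131/row rot 0.000/row
[0.0123, -0.0001, 0.0045] [0.0, -0.0001, -0.0]
   same
   same
   same
   same
   same
   same
   same
   same
-- to [0.535 0.272 0.048] dist 0.0054/row rot 0.080/row
[-0.004, 0.0, 0.0036] [0.0, 0.08, -0.0001]
[-0.0042, 0.0, 0.0033] [0.0, 0.08, -0.0001]
[-0.0045, 0.0, 0.003] [0.0, 0.08, -0.0001]
[-0.0047, 0.0, 0.0026] [0.0, 0.08, -0.0001]
[-0.0049, 0.0, 0.0022] [0.0, 0.08, -0.0001]
-- to [0.536 0.272 0.117] dist 0.0174/row rot 0.013/row
[0.0116, -0.0, -0.013] [0.0, 0.0125, -0.0]
[0.0117, -0.0, -0.0128] [0.0, 0.0125, -0.0]
[0.0119, -0.0, -0.0127] [0.0, 0.0125, -0.0]
[0.012, -0.0, -0.0125] [0.0, 0.0125, -0.0]
```

Request:
drive_tool(
  rows=[
    {"offset": [0.0094,0,0.0035],"twist": [0,0,0],"hand": 0},
    {"offset": [0.0094,0,0.0035],"twist": [0,0,0],"hand": 0},
    {"offset": [0.0094,0,0.0035],"twist": [0,0,0],"hand": 0},
    {"offset": [0.0094,0,0.0034],"twist": [0,0,0],"hand": 0},
    {"offset": [0.0094,0,0.0034],"twist": [0,0,0],"hand": 0},
    {"offset": [0.0094,0,0.0034],"twist": [0,0,0],"hand": 0},
    {"offset": [0.0094,0,0.0034],"twist": [0,0,0],"hand": 0},
    {"offset": [0.0094,0,0.0034],"twist": [0,0,0],"hand": 0},
    {"offset": [0.0094,0,0.0034],"twist": [0,0,0],"hand": 0},
    {"offset": [0.0094,0,0.0034],"twist": [0,0,0],"hand": 0},
  ],
)

```text
time_s: 18.55
eef_pos: [0.5406, 0.2719, 0.0719]
orientation: [[-0.935, 0.119, -0.335], [0.113, 0.993, 0.039], [0.337, -0.001, -0.941]]
contact_force: [0.4, -0.1, -1.3]
finger_gap: 0.219
grasp_force: 108.3
```

Request:
drive_tool(
  rows=[
    {"offset": [0.0094,0,0.0034],"twist": [0,0,0],"hand": 0},
    {"offset": [0.0094,0,0.0034],"twist": [0,0,0],"hand": 0},
    {"offset": [0,0,0],"twist": [0,0,0],"hand": 0},
    {"offset": [0,0,0],"twist": [0,0,0],"hand": 0},
  ],
)

```text
time_s: 18.88
eef_pos: [0.5209, 0.2745, 0.0719]
orientation: [[-0.934, 0.119, -0.336], [0.112, 0.993, 0.039], [0.338, -0.001, -0.941]]
contact_force: [0.1, 0.0, -2.1]
finger_gap: 0.217
grasp_force: 108.3
```

```bash
python3 - <<'E'
from h import *
S=cur()@np.load("Tts.npy");R=rot(PY)
lip=S@[-.032,0,0,1];print("lip pan",np.round(R.T@(lip[:3]-np.r_[PC,0]),4),np.round(S[:3,0],3),np.round(readout.get_obs()["contact_force"],1))
cv2.imwrite("pics/w7.png",cam("wrist")["pixels"])
L=(-.032,0,0)
rows([scoopT(panp(-.090,.031),PY,.4,L),scoopT(panp(-.085,.11),PY,.45,L)],[6,4])
E
```

```text
lip pan [-0.0799  0.0009  0.0037] [ 0.993 -0.119  0.   ] [ 0.1  0.  -2.1]
-- to [0.53  0.272 0.059] dist 0.0026/row rot 0.067/row
[-0.0021, -0.0001, 0.0015] [0.0, 0.0668, -0.0001]
[-0.0022, -0.0001, 0.0014] [0.0, 0.0668, -0.0001]
[-0.0023, -0.0001, 0.0013] [0.0, 0.0668, -0.0001]
[-0.0024, -0.0001, 0.0011] [0.0, 0.0668, -0.0001]
[-0.0024, -0.0001, 0.0009] [0.0, 0.0668, -0.0001]
[-0.0025, -0.0001, 0.0008] [0.0, 0.0668, -0.0001]
-- to [0.536 0.272 0.132] dist 0.0184/row rot 0.013/row
[0.0113, -0.0, -0.0146] [0.0, 0.0125, -0.0]
[0.0115, -0.0, -0.0144] [0.0, 0.0125, -0.0]
[0.0117, -0.0, -0.0143] [0.0, 0.0125, -0.0]
[0.0119, -0.0, -0.0141] [0.0, 0.0125, -0.0]
```

View pics/w7.png

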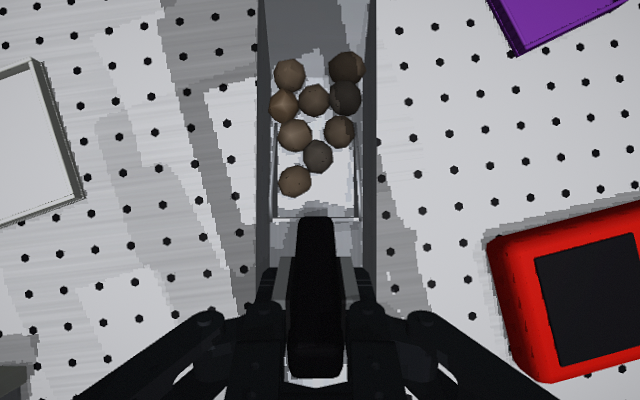

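View: 4 nuggets already on the blade (rows 130–185), 5 ahead of it. A little more push, then tilt and lift.

Request:
drive_tool(
  rows=[
    {"offset": [0.0068,0,0.0024],"twist": [0,0,0],"hand": 0},
    {"offset": [0.0068,0,0.0024],"twist": [0,0,0],"hand": 0},
    {"offset": [-0.0021,0,0.0014],"twist": [0,0.067,0],"hand": 0},
    {"offset": [-0.0022,0,0.0013],"twist": [0,0.067,0],"hand": 0},
    {"offset": [-0.0023,0,0.0012],"twist": [0,0.067,0],"hand": 0},
    {"offset": [-0.0024,0,0.001],"twist": [0,0.067,0],"hand": 0},
    {"offset": [-0.0024,0,0.0008],"twist": [0,0.067,0],"hand": 0},
    {"offset": [-0.0025,0,0.0007],"twist": [0,0.067,0],"hand": 0},
    {"offset": [0,0,0],"twist": [0,0,0],"hand": 0},
  ],
)

```text
time_s: 19.68
eef_pos: [0.5153, 0.2739, 0.0553]
orientation: [[-0.723, 0.121, -0.68], [0.09, 0.993, 0.081], [0.685, -0.003, -0.729]]
contact_force: [-0.0, -0.6, -2.9]
finger_gap: 0.217
grasp_force: 108.3
```

Request:
drive_tool(
  rows=[
    {"offset": [0.006,0,-0.0073],"twist": [0,0.01,0],"hand": 0},
    {"offset": [0.0113,0,-0.0146],"twist": [0,0.0125,0],"hand": 0},
    {"offset": [0.0115,0,-0.0144],"twist": [0,0.0125,0],"hand": 0},
    {"offset": [0.0117,0,-0.0143],"twist": [0,0.0125,0],"hand": 0},
    {"offset": [0.0119,0,-0.0141],"twist": [0,0,0],"hand": 0},
    {"offset": [0,0,0],"twist": [0,0,0],"hand": 0},
  ],
)

```text
time_s: 20.18
eef_pos: [0.5243, 0.2746, 0.1456]
orientation: [[-0.7, 0.119, -0.704], [0.083, 0.993, 0.085], [0.709, 0.001, -0.705]]
contact_force: [0.6, -0.1, -2.0]
finger_gap: 0.216
grasp_force: 108.3
```

```bash
python3 - <<'E'
from h import *
S=cur()@np.load("Tts.npy");R=rot(PY)
lip=S@[-.032,0,0,1];print("lip pan",np.round(R.T@(lip[:3]-np.r_[PC,0]),4),np.round(S[:3,0],3),np.round(readout.get_obs()["contact_force"],1),readout.get_obs()["time_s"])
c=cam("wrist");cv2.imwrite("pics/w8.png",c["pixels"])
print("nuggets",[(round(float(x["score"]),2),np.round(x["centre"]).astype(int).tolist()) for x in imaging.place_of("wrist","nugget0")])
for n in("top","scene"):
    d=cam(n);m=mask(d,"cup",(.424,-.1445),.03,40);print(n,None if m is None else fit([(d,m)],CUP,(.424,-.1445),False))
E
```

```text
lip pan [-0.097   0.0016  0.1225] [ 0.897 -0.108 -0.428] [ 0.6 -0.1 -2. ] 20.1833
nuggets [(0.87, [172, 305]), (0.82, [166, 335]), (0.71, [133, 339]), (0.69, [198, 336]), (0.56, [201, 300])]
top ([0.461, -0.143], [0.098])
scene ([0.4639, -0.1436], [0.106])
```

View pics/w8.png

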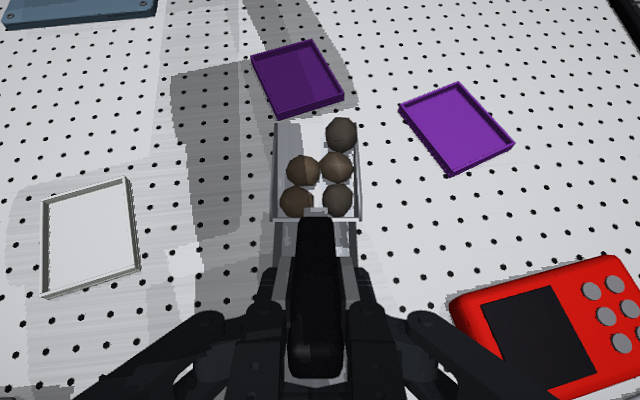

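Five nuggets sit on the blade; the remaining four stayed in the pan. The cup has been knocked to about (0.462,-0.143), so I'll carry the load over and recheck it.

```bash
python3 - <<'E'
from h import *
rows([scoopT([.500,-.06,.15],PY,.44,(-.032,0,0))],[14])
c=cam("scene");a=c["pixels"][110:230,230:420];cv2.imwrite("pics/s2.png",cv2.resize(a,None,fx=4,fy=4,interpolation=cv2.INTER_CUBIC))
E
```

```text
-- to [ 0.609 -0.074  0.173] dist 0.0257/row rot 0.001/row
[-0.0047, -0.0239, -0.0081] [-0.0, -0.0008, -0.0001]
[-0.0048, -0.0239, -0.0081] [-0.0, -0.0008, -0.0001]
   same
   same
   same
   same
   same
   same
   same
   same
   same
   same
   same
   same
```

View pics/s2.png

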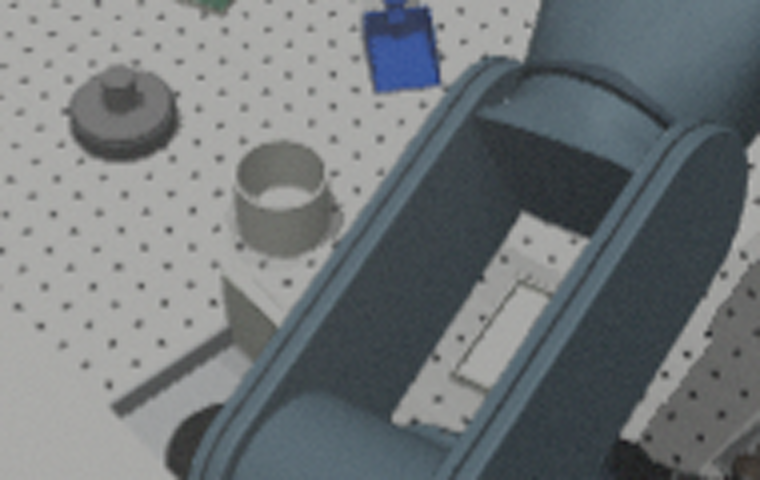

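The crop shows the cup upright (285,195) and the cap in its ring (122,115). Carrying the load.

Request:
drive_tool(
  rows=[
    {"offset": [-0.002,-0.012,-0.008],"twist": [0,0,0],"hand": 0},
    {"offset": [-0.0048,-0.024,-0.0081],"twist": [0,0,0],"hand": 0},
    {"offset": [-0.0048,-0.024,-0.0081],"twist": [0,0,0],"hand": 0},
    {"offset": [-0.0048,-0.024,-0.0081],"twist": [0,0,0],"hand": 0},
    {"offset": [-0.0048,-0.024,-0.0081],"twist": [0,0,0],"hand": 0},
    {"offset": [-0.0048,-0.024,-0.0081],"twist": [0,0,0],"hand": 0},
    {"offset": [-0.0048,-0.024,-0.0081],"twist": [0,0,0],"hand": 0},
    {"offset": [-0.0048,-0.024,-0.0081],"twist": [0,0,0],"hand": 0},
    {"offset": [-0.0048,-0.024,-0.0081],"twist": [0,0,0],"hand": 0},
    {"offset": [-0.0048,-0.024,-0.0081],"twist": [0,0,0],"hand": 0},
  ],
)

```text
time_s: 21.37
eef_pos: [0.5848, 0.0349, 0.1663]
orientation: [[-0.694, 0.12, -0.709], [0.085, 0.993, 0.085], [0.715, -0.001, -0.7]]
contact_force: [0.3, -0.2, -2.2]
finger_gap: 0.216
grasp_force: 108.4
```

Request:
drive_tool(
  rows=[
    {"offset": [-0.0048,-0.024,-0.0081],"twist": [0,0,0],"hand": 0},
    {"offset": [-0.0048,-0.024,-0.0081],"twist": [0,0,0],"hand": 0},
    {"offset": [-0.0048,-0.024,-0.0081],"twist": [0,0,0],"hand": 0},
    {"offset": [-0.004,-0.024,-0.0081],"twist": [0,0,0],"hand": 0},
    {"offset": [-0.002,-0.012,0],"twist": [0,0,0],"hand": 0},
    {"offset": [0,0,0],"twist": [0,0,0],"hand": 0},
    {"offset": [0,0,0],"twist": [0,0,0],"hand": 0},
  ],
)

```text
time_s: 21.95
eef_pos: [0.6085, -0.075, 0.1739]
orientation: [[-0.694, 0.121, -0.71], [0.085, 0.993, 0.086], [0.715, -0.0, -0.699]]
contact_force: [-0.0, 0.8, -2.0]
finger_gap: 0.218
grasp_force: 108.4
```

```bash
python3 - <<'E'
from h import *
x0=(.4625,-.143)
for n in("wrist","scene","top"):
    d=cam(n);m=mask(d,"cup",x0,.03,60);print(n,None if m is None else fit([(d,m)],CUP,x0,False))
    if n=="wrist":print("nuggets",[(round(float(x["score"]),2),np.round(x["centre"]).astype(int).tolist()) for x in imaging.place_of("wrist","nugget0")])
S=cur()@np.load("Tts.npy");print(S@[-.032,0,0,1],cur()[:3,3])
E
```

```text
wrist ([0.4608, -0.1424], [0.031])
nuggets [(0.98, [171, 302]), (0.86, [197, 338]), (0.82, [106, 590]), (0.8, [201, 292]), (0.7, [136, 320]), (0.65, [115, 603]), (0.63, [169, 334]), (0.49, [91, 578])]
scene ([0.4293, -0.1806], [2.535])
top ([0.4598, -0.1433], [0.033])
[ 0.49923286 -0.05951265  0.15255073  1.        ] [ 0.60889351 -0.07338109  0.1748179 ]
```

```bash
python3 - <<'E'
from h import *
L=(-.032,0,0);p=lambda z:[.472,-.1442,z]
rows([scoopT(p(.13),PY,.44,L),scoopT(p(.095),PY,0,L),scoopT(p(.078),PY,-.45,L),scoopT(p(.075),PY,-1.0,L)],[4,4,6,7])
E
```

```text
-- to [ 0.581 -0.158  0.153] dist 0.0229/row rot 0.003/row
[-0.0008, -0.0219, 0.0069] [-0.0003, -0.0025, 0.0002]
   same
   same
[-0.0008, -0.0219, 0.0068] [-0.0003, -0.0025, 0.0002]
-- to [ 0.561 -0.156  0.163] dist 0.0057/row rot 0.110/row
[0.0053, 0.0, 0.0019] [-0.0, -0.11, 0.0001]
[0.0055, 0.0, 0.0013] [-0.0, -0.11, 0.0001]
[0.0056, 0.0, 0.0007] [-0.0, -0.11, 0.0001]
[0.0057, -0.0, 0.0001] [-0.0, -0.11, 0.0001]
-- to [ 0.523 -0.151  0.178] dist 0.0069/row rot 0.075/row
[0.0069, -0.0, -0.0002] [-0.0, -0.075, 0.0001]
[0.0069, -0.0, -0.0007] [-0.0, -0.075, 0.0001]
[0.0068, -0.0, -0.0013] [-0.0, -0.075, 0.0001]
[0.0067, -0.0, -0.0018] [-0.0, -0.075, 0.0001]
[0.0065, -0.0, -0.0023] [-0.0, -0.075, 0.0001]
[0.0064, -0.0, -0.0027] [-0.0, -0.075, 0.0001]
-- to [ 0.463 -0.144  0.187] dist 0.0087/row rot 0.079/row
[0.0084, -0.0, -0.0022] [-0.0, -0.0786, 0.0001]
[0.0082, -0.0, -0.0028] [-0.0, -0.0786, 0.0001]
[0.008, -0.0, -0.0035] [-0.0, -0.0786, 0.0001]
[0.0077, -0.0, -0.0041] [-0.0, -0.0786, 0.0001]
[0.0073, -0.0, -0.0047] [-0.0, -0.0786, 0.0001]
[0.0069, -0.0, -0.0052] [-0.0, -0.0786, 0.0001]
[0.0065, -0.0, -0.0058] [-0.0, -0.0786, 0.0001]
```

Request:
drive_tool(
  rows=[
    {"offset": [-0.0008,-0.0219,0.0068],"twist": [0,-0.0025,0],"hand": 0},
    {"offset": [-0.0008,-0.0219,0.0068],"twist": [0,-0.0025,0],"hand": 0},
    {"offset": [-0.0008,-0.0219,0.0068],"twist": [0,-0.0025,0],"hand": 0},
    {"offset": [-0.0008,-0.0219,0.0068],"twist": [0,-0.0025,0],"hand": 0},
    {"offset": [0,0,0],"twist": [0,0,0],"hand": 0},
    {"offset": [0.0053,0,0.0019],"twist": [0,-0.11,0],"hand": 0},
    {"offset": [0.0055,0,0.0013],"twist": [0,-0.11,0],"hand": 0},
    {"offset": [0.0056,0,0.0007],"twist": [0,-0.11,0],"hand": 0},
    {"offset": [0.0057,0,0.0001],"twist": [0,-0.11,0],"hand": 0},
  ],
)

```text
time_s: 23.05
eef_pos: [0.5615, -0.1562, 0.1631]
orientation: [[-0.936, 0.119, -0.331], [0.113, 0.993, 0.039], [0.334, -0.001, -0.943]]
contact_force: [0.9, -0.1, -2.0]
finger_gap: 0.221
grasp_force: 108.4
```

Request:
drive_tool(
  rows=[
    {"offset": [0.0069,0,-0.0002],"twist": [0,-0.075,0],"hand": 0},
    {"offset": [0.0069,0,-0.0007],"twist": [0,-0.075,0],"hand": 0},
    {"offset": [0.0068,0,-0.0013],"twist": [0,-0.075,0],"hand": 0},
    {"offset": [0.0067,0,-0.0018],"twist": [0,-0.075,0],"hand": 0},
    {"offset": [0.0065,0,-0.0023],"twist": [0,-0.075,0],"hand": 0},
    {"offset": [0.0064,0,-0.0027],"twist": [0,-0.075,0],"hand": 0},
  ],
)

```text
time_s: 23.55
eef_pos: [0.5222, -0.1512, 0.1792]
orientation: [[-0.987, 0.119, 0.107], [0.118, 0.993, -0.014], [-0.108, -0.001, -0.994]]
contact_force: [-0.4, 1.2, -3.0]
finger_gap: 0.22
grasp_force: 108.4
```

Request:
drive_tool(
  rows=[
    {"offset": [0.0084,0,-0.0022],"twist": [0,-0.0786,0],"hand": 0},
    {"offset": [0.0082,0,-0.0028],"twist": [0,-0.0786,0],"hand": 0},
    {"offset": [0.008,0,-0.0035],"twist": [0,-0.0786,0],"hand": 0},
    {"offset": [0.0077,0,-0.0041],"twist": [0,-0.0786,0],"hand": 0},
    {"offset": [0.0073,0,-0.0047],"twist": [0,-0.0786,0],"hand": 0},
    {"offset": [0.0069,0,-0.0052],"twist": [0,-0.0786,0],"hand": 0},
    {"offset": [0.0065,0,-0.0058],"twist": [0,-0.0786,0],"hand": 0},
    {"offset": [0,0,0],"twist": [0,0,0],"hand": 0},
    {"offset": [0,0,0],"twist": [0,0,0],"hand": 0},
    {"offset": [0,0,0],"twist": [0,0,0],"hand": 0},
  ],
)

```text
time_s: 24.38
eef_pos: [0.4654, -0.1455, 0.188]
orientation: [[-0.797, 0.119, 0.592], [0.095, 0.993, -0.071], [-0.596, 0.0, -0.803]]
contact_force: [0.1, -0.7, -1.3]
finger_gap: 0.217
grasp_force: 108.3
```

```bash
python3 - <<'E'
from h import *
S=cur()@np.load("Tts.npy");print(S@[-.032,0,0,1],np.round(S[:3,0],3),cur()[:3,3],readout.get_obs()["contact_force"])
c=cam("wrist");cv2.imwrite("pics/w9.png",c["pixels"])
for n in("wrist","scene","top"):
    if n!="wrist": cam(n)
    print(n,"nuggets",[(round(float(x["score"]),2),np.round(x["centre"]).astype(int).tolist()) for x in imaging.place_of(n,"nugget0")])
E
```

```text
[ 0.47246647 -0.14540307  0.07547142  1.        ] [ 0.55  -0.066  0.833] [ 0.46539957 -0.14546986  0.18800441] [ 0.06279908 -0.67678561 -1.3375767 ]
wrist nuggets [(0.83, [55, 293]), (0.71, [63, 327]), (0.45, [38, 298]), (0.44, [46, 347])]
scene nuggets [(0.57, [155, 302]), (0.51, [233, 426]), (0.45, [224, 432]), (0.4, [239, 436]), (0.38, [236, 429]), (0.35, [157, 298])]
top nuggets [(0.61, [236, 218]), (0.55, [240, 229]), (0.45, [247, 231]), (0.39, [242, 223])]
```

View pics/w9.png

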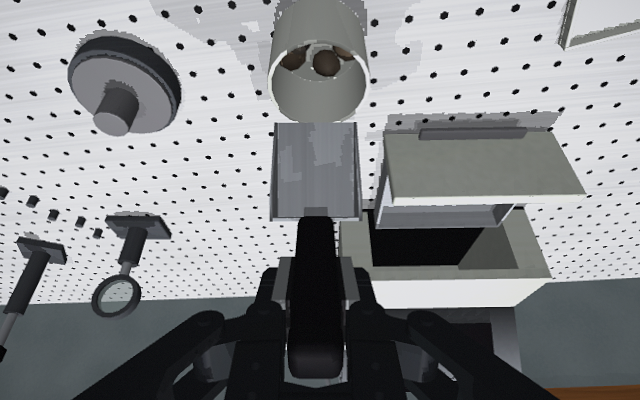

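All five nuggets went in the cup (320,55); blade empty at rows 122–218, no slip. Going back for the other four.

```bash
python3 - <<'E'
from h import *
for n in("top","scene"):
    c=cam(n)
    for x in imaging.place_of(n,"nugget0"):
        q=atz(c,x["centre"],.013); print(n,np.round((rot(PY).T@(q-np.r_[PC,0]))[:2],3))
L=(-.032,0,0)
rows([scoopT([.485,-.1442,.14],PY,-.7,L),scoopT(panp(-.03,.10)+[.01,-.15,.05],PY,0,L),scoopT(panp(-.02,.09),PY,0,L),scoopT(panp(-.02,.0042),PY,0,L)],[3,9,5,5])
E
```

```text
top [-0.107 -0.003]
top [-0.11  -0.023]
top [-0.101  0.017]
scene [-0.097  0.001]
scene [-0.116 -0.015]
scene [ 0.005 -0.446]
scene [-0.026 -0.435]
scene [-0.144 -0.025]
-- to [ 0.51  -0.148  0.25 ] dist 0.0258/row rot 0.095/row
[-0.0245, 0.0007, -0.008] [0.001, 0.0947, 0.0004]
[-0.0236, 0.0007, -0.0103] [0.001, 0.0947, 0.0004]
[-0.0226, 0.0007, -0.0125] [0.001, 0.0947, 0.0004]
-- to [0.58  0.118 0.218] dist 0.0307/row rot 0.078/row
[-0.0028, 0.0302, 0.0048] [0.0, 0.0778, -0.0001]
[-0.0031, 0.0302, 0.0045] [0.0, 0.0778, -0.0001]
[-0.0035, 0.0302, 0.0043] [0.0, 0.0778, -0.0001]
[-0.0038, 0.0302, 0.004] [0.0, 0.0778, -0.0001]
[-0.0041, 0.0302, 0.0037] [0.0, 0.0778, -0.0001]
[-0.0044, 0.0302, 0.0034] [0.0, 0.0778, -0.0001]
[-0.0046, 0.0302, 0.003] [0.0, 0.0778, -0.0001]
[-0.0049, 0.0302, 0.0026] [0.0, 0.0778, -0.0001]
[-0.0051, 0.0302, 0.0022] [0.0, 0.0778, -0.0001]
-- to [0.58  0.266 0.158] dist 0.0321/row rot 0.000/row
[-0.0007, 0.0296, 0.0125] [0.0, 0.0, 0.0]
   same
   same
   same
   same
-- to [0.58  0.266 0.072] dist 0.0172/row rot 0.000/row
[-0.0058, 0.0, 0.0161] [0.0, 0.0, 0.0]
   same
   same
   same
   same
```

Request:
drive_tool(
  rows=[
    {"offset": [-0.0245,0.0007,-0.008],"twist": [0.001,0.0947,0],"hand": 0},
    {"offset": [-0.0236,0.0007,-0.0103],"twist": [0.001,0.0947,0],"hand": 0},
    {"offset": [-0.0226,0.0007,-0.0125],"twist": [0.001,0.0947,0],"hand": 0},
    {"offset": [-0.0028,0.0302,0.0048],"twist": [0,0.0778,0],"hand": 0},
    {"offset": [-0.0031,0.0302,0.0045],"twist": [0,0.0778,0],"hand": 0},
    {"offset": [-0.0035,0.0302,0.0043],"twist": [0,0.0778,0],"hand": 0},
    {"offset": [-0.0038,0.0302,0.004],"twist": [0,0.0778,0],"hand": 0},
    {"offset": [-0.0041,0.0302,0.0037],"twist": [0,0.0778,0],"hand": 0},
    {"offset": [-0.0044,0.0302,0.0034],"twist": [0,0.0778,0],"hand": 0},
    {"offset": [-0.0046,0.0302,0.003],"twist": [0,0.0778,0],"hand": 0},
  ],
)

```text
time_s: 25.72
eef_pos: [0.5517, 0.065, 0.214]
orientation: [[-0.988, 0.106, -0.113], [0.104, 0.994, 0.021], [0.114, 0.009, -0.993]]
contact_force: [0.5, -0.7, -0.4]
finger_gap: 0.216
grasp_force: 108.6
```

Request:
drive_tool(
  rows=[
    {"offset": [-0.0049,0.0302,0.0026],"twist": [0,0.0778,0],"hand": 0},
    {"offset": [-0.0051,0.0302,0.0022],"twist": [0,0.0778,0],"hand": 0},
    {"offset": [-0.0007,0.0296,0.0125],"twist": [0,0,0],"hand": 0},
    {"offset": [-0.0007,0.0296,0.0125],"twist": [0,0,0],"hand": 0},
    {"offset": [-0.0007,0.0296,0.0125],"twist": [0,0,0],"hand": 0},
    {"offset": [-0.0007,0.0296,0.0125],"twist": [0,0,0],"hand": 0},
    {"offset": [-0.0007,0.0296,0.0125],"twist": [0,0,0],"hand": 0},
    {"offset": [0,0,0],"twist": [0,0,0],"hand": 0},
    {"offset": [0,0,0],"twist": [0,0,0],"hand": 0},
  ],
)

```text
time_s: 26.47
eef_pos: [0.5685, 0.2731, 0.1469]
orientation: [[-0.959, 0.103, -0.264], [0.097, 0.995, 0.037], [0.267, 0.009, -0.964]]
contact_force: [-0.6, -1.3, -1.8]
finger_gap: 0.22
grasp_force: 108.6
```

```bash
python3 - <<'E'
from h import *
S=cur()@np.load("Tts.npy");print("lip pan",np.round(rot(PY).T@((S@[-.032,0,0,1])[:3]-np.r_[PC,0]),4),np.round(S[:3,0],3))
c=cam("wrist")
for x in imaging.place_of("wrist","nugget0"):
    q=atz(c,x["centre"],.013); print(round(float(x["score"]),2),np.round(x["centre"]),np.round((rot(PY).T@(q-np.r_[PC,0]))[:2],3))
L=(-.032,0,0)
rows([scoopT(panp(-.02,.0042),PY,0,L),scoopT(panp(-.098,.0036),PY,0,L)],[5,8])
E
```

```text
lip pan [-0.0271  0.0047  0.0722] [ 0.992 -0.104  0.075]
0.96 [  7. 288.] [-0.132 -0.02 ]
0.71 [ 31. 287.] [-0.113 -0.02 ]
0.61 [ 31. 314.] [-0.113  0.002]
0.57 [ 41. 335.] [-0.105  0.02 ]
-- to [0.58  0.266 0.072] dist 0.0154/row rot 0.016/row
[-0.0062, -0.0009, 0.0141] [0.0012, 0.0156, 0.0032]
[-0.0064, -0.0008, 0.014] [0.0012, 0.0156, 0.0032]
[-0.0066, -0.0008, 0.0139] [0.0012, 0.0156, 0.0032]
[-0.0068, -0.0007, 0.0138] [0.0012, 0.0156, 0.0032]
[-0.007, -0.0007, 0.0137] [0.0012, 0.0156, 0.0032]
-- to [0.503 0.276 0.072] dist 0.0098/row rot 0.000/row
[0.0091, 0.0, 0.0034] [0.0, 0.0, 0.0]
   same
   same
   same
   same
   same
   same
   same
```

Request:
drive_tool(
  rows=[
    {"offset": [-0.0062,-0.0009,0.0141],"twist": [0.0012,0.0156,0.0032],"hand": 0},
    {"offset": [-0.0064,-0.0008,0.014],"twist": [0.0012,0.0156,0.0032],"hand": 0},
    {"offset": [-0.0066,-0.0008,0.0139],"twist": [0.0012,0.0156,0.0032],"hand": 0},
    {"offset": [-0.0068,-0.0007,0.0138],"twist": [0.0012,0.0156,0.0032],"hand": 0},
    {"offset": [-0.007,-0.0007,0.0137],"twist": [0.0012,0.0156,0.0032],"hand": 0},
    {"offset": [0,0,0],"twist": [0,0,0],"hand": 0},
    {"offset": [0,0,0],"twist": [0,0,0],"hand": 0},
  ],
)

```text
time_s: 27.15
eef_pos: [0.5804, 0.2651, 0.0711]
orientation: [[-0.933, 0.122, -0.338], [0.115, 0.993, 0.04], [0.34, -0.001, -0.94]]
contact_force: [0.2, 0.1, -0.9]
finger_gap: 0.217
grasp_force: 109.0
```

Request:
drive_tool(
  rows=[
    {"offset": [0.0091,0,0.0034],"twist": [0,0,0],"hand": 0},
    {"offset": [0.0091,0,0.0034],"twist": [0,0,0],"hand": 0},
    {"offset": [0.0091,0,0.0034],"twist": [0,0,0],"hand": 0},
    {"offset": [0.0091,0,0.0034],"twist": [0,0,0],"hand": 0},
    {"offset": [0.0091,0,0.0034],"twist": [0,0,0],"hand": 0},
    {"offset": [0.0091,0,0.0034],"twist": [0,0,0],"hand": 0},
    {"offset": [0.0091,0,0.0034],"twist": [0,0,0],"hand": 0},
    {"offset": [0.0091,0,0.0034],"twist": [0,0,0],"hand": 0},
    {"offset": [0,0,0],"twist": [0,0,0],"hand": 0},
    {"offset": [0,0,0],"twist": [0,0,0],"hand": 0},
  ],
)

```text
time_s: 27.98
eef_pos: [0.5032, 0.2758, 0.0722]
orientation: [[-0.934, 0.12, -0.335], [0.113, 0.993, 0.04], [0.338, -0.0, -0.941]]
contact_force: [0.4, 0.5, -1.1]
finger_gap: 0.221
grasp_force: 109.0
```

```bash
python3 - <<'E'
from h import *
S=cur()@np.load("Tts.npy");print("lip pan",np.round(rot(PY).T@((S@[-.032,0,0,1])[:3]-np.r_[PC,0]),4),np.round(S[:3,0],3),readout.get_obs()["contact_force"])
c=cam("wrist")
print("lip row",proj(c,[(S@[-.032,0,0,1])[:3]]))
for x in imaging.place_of("wrist","nugget0"):
    q=atz(c,x["centre"],.013); print(round(float(x["score"]),2),np.round(x["centre"]),np.round((rot(PY).T@(q-np.r_[PC,0]))[:2],3))
L=(-.032,0,0)
rows([scoopT(panp(-.104,.0037),PY,0,L),scoopT(panp(-.124,.022),PY,.25,L),scoopT(panp(-.134,.036),PY,.45,L),scoopT(panp(-.122,.11),PY,.45,L)],[1,4,4,5])
E
```

```text
lip pan [-0.0976  0.0002  0.004 ] [ 0.993 -0.12   0.001] [ 0.3710291   0.45205014 -1.10964871]
lip row [[121.66982241 316.35137808]]
0.98 [ 66. 282.] [-0.132 -0.022]
0.94 [101. 283.] [-0.109 -0.021]
0.8 [ 95. 317.] [-0.113  0.   ]
0.72 [101. 348.] [-0.109  0.021]
-- to [0.497 0.276 0.072] dist 0.0068/row rot 0.001/row
[0.0064, -0.0002, 0.0023] [0.0013, 0.0006, -0.0003]
-- to [0.491 0.277 0.066] dist 0.0021/row rot 0.062/row
[0.0009, 0.0, 0.0019] [0.0, 0.0625, -0.0001]
[0.0008, 0.0, 0.002] [0.0, 0.0625, -0.0001]
[0.0006, 0.0, 0.002] [0.0, 0.0625, -0.0001]
[0.0005, 0.0, 0.0021] [0.0, 0.0625, -0.0001]
-- to [0.488 0.278 0.058] dist 0.0021/row rot 0.050/row
[-0.0004, 0.0, 0.002] [0.0, 0.05, -0.0001]
[-0.0005, 0.0, 0.002] [0.0, 0.05, -0.0001]
[-0.0006, 0.0, 0.002] [0.0, 0.05, -0.0001]
[-0.0007, 0.0, 0.002] [0.0, 0.05, -0.0001]
-- to [0.5   0.276 0.132] dist 0.0150/row rot 0.000/row
[0.0089, -0.0, -0.0121] [0.0, 0.0, 0.0]
   same
   same
   same
   same
```

Request:
drive_tool(
  rows=[
    {"offset": [0.0045,0,0.0016],"twist": [0,0,0],"hand": 0},
    {"offset": [0.0045,0,0.0016],"twist": [0,0,0],"hand": 0},
    {"offset": [0.0009,0,0.0019],"twist": [0,0.0625,0],"hand": 0},
    {"offset": [0.0008,0,0.002],"twist": [0,0.0625,0],"hand": 0},
    {"offset": [0.0006,0,0.002],"twist": [0,0.0625,0],"hand": 0},
    {"offset": [0.0005,0,0.0021],"twist": [0,0.0625,0],"hand": 0},
    {"offset": [-0.0004,0,0.002],"twist": [0,0.05,0],"hand": 0},
    {"offset": [-0.0005,0,0.002],"twist": [0,0.05,0],"hand": 0},
    {"offset": [-0.0006,0,0.002],"twist": [0,0.05,0],"hand": 0},
    {"offset": [-0.0007,0,0.002],"twist": [0,0.05,0],"hand": 0},
  ],
)

```text
time_s: 28.92
eef_pos: [0.4843, 0.2784, 0.0574]
orientation: [[-0.693, 0.12, -0.71], [0.084, 0.993, 0.085], [0.716, -0.0, -0.699]]
contact_force: [0.6, -0.1, -2.3]
finger_gap: 0.219
grasp_force: 109.1
```

```bash
python3 - <<'E'
from h import *
S=cur()@np.load("Tts.npy");print("lip pan",np.round(rot(PY).T@((S@[-.032,0,0,1])[:3]-np.r_[PC,0]),4),np.round(S[:3,0],3),readout.get_obs()["contact_force"])
c=cam("wrist");cv2.imwrite("pics/w10.png",c["pixels"][40:240,200:440])
for x in imaging.place_of("wrist","nugget0"): print(round(float(x["score"]),2),np.round(x["centre"]))
E
```

```text
lip pan [-0.1374  0.0005  0.0354] [ 0.893 -0.108 -0.437] [ 0.56536501 -0.12653513 -2.27148331]
0.96 [201. 290.]
0.84 [109. 284.]
0.84 [105. 309.]
0.69 [289. 313.]
0.57 [108. 344.]
```

View pics/w10.png

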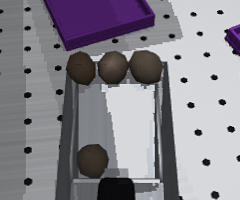

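Crop: one nugget is at the back of the blade; three lie abreast across the lip (row ~108), wedged between the pan walls. Lowering a bit and shaking sideways to unjam before lifting.

Request:
drive_tool(
  rows=[
    {"offset": [0.0007,0,-0.002],"twist": [0,-0.05,0],"hand": 0},
    {"offset": [0.0006,0,-0.002],"twist": [0,-0.05,0],"hand": 0},
    {"offset": [0.0005,0,-0.002],"twist": [0,-0.05,0],"hand": 0},
    {"offset": [0.0004,0,-0.002],"twist": [0,-0.05,0],"hand": 0},
    {"offset": [-0.004,0.0035,-0.003],"twist": [0,0,0],"hand": 0},
    {"offset": [0,-0.007,0],"twist": [0,0,0],"hand": 0},
    {"offset": [0,0.007,0],"twist": [0,0,0],"hand": 0},
    {"offset": [0,-0.007,0],"twist": [0,0,0],"hand": 0},
    {"offset": [0,0.0035,0],"twist": [0,0,0],"hand": 0},
    {"offset": [0,0,0],"twist": [0,0,0],"hand": 0},
  ],
)

```text
time_s: 29.85
eef_pos: [0.4927, 0.2773, 0.0648]
orientation: [[-0.821, 0.12, -0.558], [0.1, 0.993, 0.067], [0.562, -0.001, -0.827]]
contact_force: [0.1, 0.4, -2.1]
finger_gap: 0.22
grasp_force: 109.0
```

```bash
python3 - <<'E'
from h import *
S=cur()@np.load("Tts.npy");print("lip pan",np.round(rot(PY).T@((S@[-.032,0,0,1])[:3]-np.r_[PC,0]),4),np.round(S[:3,0],3),readout.get_obs()["contact_force"])
c=cam("wrist");print("lip row",proj(c,[(S@[-.032,0,0,1])[:3],(S@[.032,0,0,1])[:3]]))
for x in imaging.place_of("wrist","nugget0"): print(round(float(x["score"]),2),np.round(x["centre"]))
rows([scoopT(panp(-.132,.029),PY,.35,(-.032,0,0)),scoopT(panp(-.105,.0045),PY,0.,(-.032,0,0)),scoopT(panp(-.085,.0045),PY,0.,(-.032,0,0))],[3,5,2])
E
```

```text
lip pan [-0.1223  0.0005  0.0212] [ 0.961 -0.117 -0.249] [ 0.08771729  0.44033661 -2.12001614]
lip row [[121.46673883 316.2952173 ]
 [216.96150371 316.32604065]]
0.79 [203. 323.]
0.59 [111. 289.]
0.55 [109. 347.]
-- to [0.487 0.278 0.062] dist 0.0022/row rot 0.033/row
[0.0011, -0.0001, 0.0019] [0.0002, 0.0329, -0.0001]
[0.001, -0.0001, 0.0019] [0.0002, 0.0329, -0.0001]
   same
-- to [0.496 0.277 0.073] dist 0.0028/row rot 0.070/row
[-0.0001, -0.0, -0.0028] [-0.0, -0.07, 0.0001]
[-0.0003, -0.0, -0.0028] [-0.0, -0.07, 0.0001]
[-0.0004, -0.0, -0.0027] [-0.0, -0.07, 0.0001]
[-0.0006, -0.0, -0.0027] [-0.0, -0.07, 0.0001]
[-0.0008, -0.0, -0.0026] [-0.0, -0.07, 0.0001]
-- to [0.516 0.274 0.073] dist 0.0100/row rot 0.000/row
[-0.0094, -0.0, -0.0034] [0.0, 0.0, 0.0]
   same
```

```bash
cat >> h.py <<'E'
def nug(c,smin=.25):
    out=[(round(float(x["score"]),2),np.round(x["rect"]).astype(int).tolist()) for x in imaging.find_in(c["n"],"nugget0") if x["score"]>smin]
    im=cv2.cvtColor(c["pixels"],cv2.COLOR_BGR2LAB).astype(int)
    return out
E
python3 - <<'E'
from h import *
c=cam("wrist");print(*nug(c,.1),sep="\n")
for m in imaging.outline_of("wrist","nugget0"):
    ys,xs=np.nonzero(m["mask"]);print(round(float(m["score"]),2),len(xs),int(ys.mean()),int(xs.mean()))
for n in("top","scene"):
    d=cam(n)
    print(n,[(round(float(x["score"]),2),np.round((rot(PY).T@(atz(d,x["centre"],.025)-np.r_[PC,0]))[:2],3).tolist()) for x in imaging.place_of(n,"nugget0")])
E
```

```text
(0.89, [332, 87, 363, 123])
(0.86, [300, 185, 338, 212])
(0.64, [306, 93, 330, 126])
(0.61, [272, 97, 304, 124])
0.95 810 197 321
0.84 796 108 317
0.79 886 106 348
0.72 828 108 286
top [(0.68, [0.023, 0.176]), (0.61, [-0.016, -0.436]), (0.46, [-0.01, -0.405]), (0.45, [0.007, -0.41]), (0.41, [-0.026, -0.415]), (0.4, [0.005, -0.439])]
scene [(0.62, [-0.131, 0.017]), (0.58, [-0.129, -0.024]), (0.57, [-0.004, -0.429]), (0.48, [-0.119, -0.004]), (0.39, [-0.015, -0.433])]
```

Still jammed: the lip stands ~6 mm off the slope, so the nuggets hang on its edge. Pressing the lip onto the slope so they can roll over it.

Request:
drive_tool(
  rows=[
    {"offset": [0.0017,0,0.0011],"twist": [0,0,0],"hand": 0},
    {"offset": [0.0017,0,0.0011],"twist": [0,0,0],"hand": 0},
    {"offset": [0.0017,0,0.0011],"twist": [0,0,0],"hand": 0},
    {"offset": [0,0,0],"twist": [0,0,0],"hand": 0},
    {"offset": [0,0,0],"twist": [0,0,0],"hand": 0},
  ],
)

```text
time_s: 30.72
eef_pos: [0.4864, 0.2782, 0.0657]
orientation: [[-0.822, 0.119, -0.557], [0.099, 0.993, 0.067], [0.561, -0.0, -0.828]]
contact_force: [-0.4, 0.4, -2.1]
finger_gap: 0.217
grasp_force: 109.0
```

```bash
cat >> h.py <<'E'
def st():
    S=cur()@np.load("Tts.npy");o=readout.get_obs()
    print("t",round(o["time_s"],1),"lip pan",np.round(rot(PY).T@((S@[-.032,0,0,1])[:3]-np.r_[PC,0]),4),"tilt",round(float(-np.arcsin(S[2,0])),3),"F",np.round(o["contact_force"],1))
    c=cam("wrist");print(*nug(c,.1),sep="\n");return c
E
python3 -c "
from h import *
st()"
```

```text
t 30.7 lip pan [-0.1287  0.0005  0.022 ] tilt 0.251 F [-0.4  0.4 -2.1]
(0.84, [300, 92, 332, 126])
(0.73, [271, 96, 302, 128])
(0.66, [301, 187, 338, 216])
(0.58, [332, 92, 365, 124])
```

Request:
drive_tool(
  rows=[
    {"offset": [0.0017,0,0.0011],"twist": [0,0,0],"hand": 0},
    {"offset": [0.0017,0,0.0011],"twist": [0,0,0],"hand": 0},
    {"offset": [0,0,0],"twist": [0,0,0],"hand": 0},
    {"offset": [0,0.003,0],"twist": [0,0,0],"hand": 0},
    {"offset": [0,-0.006,0],"twist": [0,0,0],"hand": 0},
    {"offset": [0,0.006,0],"twist": [0,0,0],"hand": 0},
    {"offset": [0,-0.003,0],"twist": [0,0,0],"hand": 0},
    {"offset": [0,0,0],"twist": [0,0,0],"hand": 0},
  ],
)

```text
time_s: 31.48
eef_pos: [0.4827, 0.2783, 0.0657]
orientation: [[-0.822, 0.119, -0.557], [0.099, 0.993, 0.066], [0.561, -0.001, -0.828]]
contact_force: [-0.0, -0.1, -2.1]
finger_gap: 0.219
grasp_force: 108.9
```

```bash
python3 -c "
from h import *
st()"
```

```text
t 31.5 lip pan [-0.1324  0.0002  0.0219] tilt 0.251 F [-0.  -0.1 -2.1]
(0.74, [280, 131, 312, 158])
(0.74, [276, 164, 312, 198])
(0.72, [304, 188, 336, 218])
(0.66, [319, 158, 355, 191])
```

All four nuggets are now on the blade (rows 131–218). Tilting up and lifting.

```bash
python3 - <<'E'
from h import *
L=(-.032,0,0)
rows([scoopT(panp(-.129,.040),PY,.45,L),scoopT(panp(-.115,.135),PY,.45,L)],[3,5])
E
```

```text
-- to [0.493 0.277 0.062] dist 0.0035/row rot 0.066/row
[-0.0034, -0.0001, -0.0009] [0.0002, 0.0665, -0.0001]
[-0.0033, -0.0001, -0.0011] [0.0002, 0.0665, -0.0001]
[-0.0032, -0.0001, -0.0014] [0.0002, 0.0665, -0.0001]
-- to [0.506 0.275 0.157] dist 0.0192/row rot 0.000/row
[0.0116, -0.0, -0.0153] [0.0, 0.0, 0.0]
   same
   same
   same
   same
```

Request:
drive_tool(
  rows=[
    {"offset": [-0.0034,0,-0.0009],"twist": [0,0.0665,0],"hand": 0},
    {"offset": [-0.0033,0,-0.0011],"twist": [0,0.0665,0],"hand": 0},
    {"offset": [-0.0032,0,-0.0014],"twist": [0,0.0665,0],"hand": 0},
    {"offset": [0.0116,0,-0.0153],"twist": [0,0,0],"hand": 0},
    {"offset": [0.0116,0,-0.0153],"twist": [0,0,0],"hand": 0},
    {"offset": [0.0116,0,-0.0153],"twist": [0,0,0],"hand": 0},
    {"offset": [0.0116,0,-0.0153],"twist": [0,0,0],"hand": 0},
    {"offset": [0.0116,0,-0.0153],"twist": [0,0,0],"hand": 0},
    {"offset": [0,0,0],"twist": [0,0,0],"hand": 0},
  ],
)

```text
time_s: 32.33
eef_pos: [0.5082, 0.2759, 0.1608]
orientation: [[-0.7, 0.12, -0.705], [0.083, 0.993, 0.086], [0.71, 0.002, -0.704]]
contact_force: [0.6, -0.8, -1.6]
finger_gap: 0.219
grasp_force: 109.1
```

```bash
python3 - <<'E'
from h import *
st()
for n in("top","scene"):
    d=cam(n)
    print(n,"nug",[(round(float(x["score"]),2),np.round(atz(d,x["centre"],.02)[:2],3).tolist()) for x in imaging.place_of(n,"nugget0")])
    m=mask(d,"cup",(.460,-.143),.03,60);print(n,None if m is None else fit([(d,m)],CUP,(.46,-.143),False))
L=(-.032,0,0)
rows([scoopT([.500,-.06,.155],PY,.45,L)],[14])
E
```

```text
t 32.3 lip pan [-0.1132  0.001   0.1379] tilt 0.444 F [ 0.6 -0.8 -1.6]
(0.95, [308, 186, 347, 218])
(0.83, [278, 182, 307, 220])
(0.75, [285, 154, 319, 184])
(0.61, [316, 156, 353, 188])
top nug [(0.59, [0.444, -0.155]), (0.58, [0.473, -0.136]), (0.57, [0.453, -0.129]), (0.46, [0.459, -0.163]), (0.39, [0.438, -0.133])]
top ([0.4617, -0.1428], [0.113])
scene nug [(0.61, [0.443, -0.155]), (0.51, [0.359, 0.252]), (0.47, [0.46, -0.158]), (0.46, [0.389, 0.233]), (0.45, [0.383, 0.269]), (0.37, [0.352, 0.262])]
scene ([0.4654, -0.1424], [0.074])
-- to [ 0.61  -0.074  0.177] dist 0.0261/row rot 0.000/row
[-0.0062, -0.0239, -0.0084] [0.0, -0.0001, -0.0]
   same
   same
   same
   same
   same
   same
   same
   same
   same
   same
   same
   same
   same
```

Request:
drive_tool(
  rows=[
    {"offset": [-0.003,-0.012,-0.008],"twist": [0,0,0],"hand": 0},
    {"offset": [-0.0062,-0.024,-0.0084],"twist": [0,0,0],"hand": 0},
    {"offset": [-0.0062,-0.024,-0.0084],"twist": [0,0,0],"hand": 0},
    {"offset": [-0.0062,-0.024,-0.0084],"twist": [0,0,0],"hand": 0},
    {"offset": [-0.0062,-0.024,-0.0084],"twist": [0,0,0],"hand": 0},
    {"offset": [-0.0062,-0.024,-0.0084],"twist": [0,0,0],"hand": 0},
    {"offset": [-0.0062,-0.024,-0.0084],"twist": [0,0,0],"hand": 0},
    {"offset": [-0.0062,-0.024,-0.0084],"twist": [0,0,0],"hand": 0},
    {"offset": [-0.0062,-0.024,-0.0084],"twist": [0,0,0],"hand": 0},
    {"offset": [-0.0062,-0.024,-0.0084],"twist": [0,0,0],"hand": 0},
  ],
)

```text
time_s: 33.57
eef_pos: [0.5796, 0.0353, 0.1739]
orientation: [[-0.695, 0.12, -0.709], [0.084, 0.993, 0.086], [0.714, -0.0, -0.7]]
contact_force: [1.4, 0.0, -2.1]
finger_gap: 0.216
grasp_force: 108.9
```

Request:
drive_tool(
  rows=[
    {"offset": [-0.0062,-0.024,-0.0084],"twist": [0,0,0],"hand": 0},
    {"offset": [-0.0062,-0.024,-0.0084],"twist": [0,0,0],"hand": 0},
    {"offset": [-0.0062,-0.024,-0.0084],"twist": [0,0,0],"hand": 0},
    {"offset": [-0.0062,-0.024,-0.0084],"twist": [0,0,0],"hand": 0},
    {"offset": [-0.003,-0.012,0],"twist": [0,0,0],"hand": 0},
    {"offset": [0,0,0],"twist": [0,0,0],"hand": 0},
    {"offset": [0,0,0],"twist": [0,0,0],"hand": 0},
  ],
)

```text
time_s: 34.15
eef_pos: [0.6092, -0.0756, 0.1769]
orientation: [[-0.694, 0.121, -0.71], [0.084, 0.993, 0.087], [0.715, 0.0, -0.699]]
contact_force: [0.7, 0.0, -2.5]
finger_gap: 0.217
grasp_force: 109.1
```

```bash
python3 - <<'E'
from h import *
w=st();x0=(.4605,-.143)
for d in(w,cam("top")):
    m=mask(d,"cup",x0,.03,60);print(d["n"],None if m is None else fit([(d,m)],CUP,x0,False))
L=(-.032,0,0);p=lambda z:[.472,-.1440,z]
rows([scoopT(p(.13),PY,.44,L),scoopT(p(.095),PY,0,L),scoopT(p(.080),PY,-.45,L),scoopT(p(.078),PY,-1.0,L)],[5,4,6,7])
E
```

```text
t 34.1 lip pan [ 0.0289 -0.3357  0.1548] tilt 0.451 F [ 0.7  0.  -2.5]
(0.97, [279, 153, 311, 184])
(0.95, [278, 181, 310, 219])
(0.89, [314, 153, 356, 189])
(0.76, [209, 181, 228, 197])
(0.59, [309, 190, 346, 219])
(0.59, [214, 163, 231, 182])
(0.58, [231, 162, 251, 183])
(0.51, [247, 171, 255, 190])
wrist ([0.4606, -0.1424], [0.019])
top ([0.4599, -0.1419], [0.043])
-- to [ 0.581 -0.158  0.153] dist 0.0185/row rot 0.002/row
[-0.001, -0.0174, 0.006] [-0.0001, -0.002, 0.0003]
   same
   same
   same
   same
-- to [ 0.561 -0.156  0.163] dist 0.0057/row rot 0.110/row
[0.0053, 0.0, 0.0019] [-0.0, -0.11, 0.0001]
[0.0055, 0.0, 0.0013] [-0.0, -0.11, 0.0001]
[0.0056, 0.0, 0.0007] [-0.0, -0.11, 0.0001]
[0.0057, -0.0, 0.0001] [-0.0, -0.11, 0.0001]
-- to [ 0.523 -0.151  0.18 ] dist 0.0070/row rot 0.075/row
[0.007, -0.0, -0.0005] [-0.0, -0.075, 0.0001]
[0.007, -0.0, -0.0011] [-0.0, -0.075, 0.0001]
[0.0069, -0.0, -0.0016] [-0.0, -0.075, 0.0001]
[0.0067, -0.0, -0.0021] [-0.0, -0.075, 0.0001]
[0.0066, -0.0, -0.0026] [-0.0, -0.075, 0.0001]
[0.0063, -0.0, -0.0031] [-0.0, -0.075, 0.0001]
-- to [ 0.463 -0.144  0.19 ] dist 0.0087/row rot 0.079/row
[0.0084, -0.0, -0.0023] [-0.0, -0.0786, 0.0001]
[0.0082, -0.0, -0.003] [-0.0, -0.0786, 0.0001]
[0.0079, -0.0, -0.0036] [-0.0, -0.0786, 0.0001]
[0.0076, -0.0, -0.0042] [-0.0, -0.0786, 0.0001]
[0.0073, -0.0, -0.0048] [-0.0, -0.0786, 0.0001]
[0.0069, -0.0, -0.0053] [-0.0, -0.0786, 0.0001]
[0.0064, -0.0, -0.0059] [-0.0, -0.0786, 0.0001]
```

Request:
drive_tool(
  rows=[
    {"offset": [-0.001,-0.0174,0.006],"twist": [0,-0.002,0],"hand": 0},
    {"offset": [-0.001,-0.0174,0.006],"twist": [0,-0.002,0],"hand": 0},
    {"offset": [-0.001,-0.0174,0.006],"twist": [0,-0.002,0],"hand": 0},
    {"offset": [-0.001,-0.0174,0.006],"twist": [0,-0.002,0],"hand": 0},
    {"offset": [-0.001,-0.0174,0.006],"twist": [0,-0.002,0],"hand": 0},
    {"offset": [0,0,0],"twist": [0,0,0],"hand": 0},
    {"offset": [0.0053,0,0.0019],"twist": [0,-0.11,0],"hand": 0},
    {"offset": [0.0055,0,0.0013],"twist": [0,-0.11,0],"hand": 0},
    {"offset": [0.0056,0,0.0007],"twist": [0,-0.11,0],"hand": 0},
    {"offset": [0.0057,0,0.0001],"twist": [0,-0.11,0],"hand": 0},
  ],
)

```text
time_s: 35.23
eef_pos: [0.561, -0.1578, 0.1625]
orientation: [[-0.936, 0.121, -0.331], [0.114, 0.993, 0.04], [0.334, -0.001, -0.943]]
contact_force: [0.2, -0.8, -2.2]
finger_gap: 0.214
grasp_force: 108.6
```

Request:
drive_tool(
  rows=[
    {"offset": [0.007,0,-0.0005],"twist": [0,-0.075,0],"hand": 0},
    {"offset": [0.007,0,-0.0011],"twist": [0,-0.075,0],"hand": 0},
    {"offset": [0.0069,0,-0.0016],"twist": [0,-0.075,0],"hand": 0},
    {"offset": [0.0067,0,-0.0021],"twist": [0,-0.075,0],"hand": 0},
    {"offset": [0.0066,0,-0.0026],"twist": [0,-0.075,0],"hand": 0},
    {"offset": [0.0063,0,-0.0031],"twist": [0,-0.075,0],"hand": 0},
  ],
)

```text
time_s: 35.73
eef_pos: [0.5217, -0.1528, 0.1806]
orientation: [[-0.987, 0.12, 0.107], [0.119, 0.993, -0.014], [-0.108, -0.001, -0.994]]
contact_force: [-0.5, 0.7, -1.5]
finger_gap: 0.216
grasp_force: 108.7
```

Request:
drive_tool(
  rows=[
    {"offset": [0.0084,0,-0.0023],"twist": [0,-0.0786,0],"hand": 0},
    {"offset": [0.0082,0,-0.003],"twist": [0,-0.0786,0],"hand": 0},
    {"offset": [0.0079,0,-0.0036],"twist": [0,-0.0786,0],"hand": 0},
    {"offset": [0.0076,0,-0.0042],"twist": [0,-0.0786,0],"hand": 0},
    {"offset": [0.0073,0,-0.0048],"twist": [0,-0.0786,0],"hand": 0},
    {"offset": [0.0069,0,-0.0053],"twist": [0,-0.0786,0],"hand": 0},
    {"offset": [0.0064,0,-0.0059],"twist": [0,-0.0786,0],"hand": 0},
    {"offset": [0,0,0],"twist": [0,0,0],"hand": 0},
    {"offset": [0,0,0],"twist": [0,0,0],"hand": 0},
    {"offset": [0,0,0],"twist": [0,0,0],"hand": 0},
  ],
)

```text
time_s: 36.57
eef_pos: [0.4649, -0.1461, 0.1904]
orientation: [[-0.796, 0.12, 0.594], [0.096, 0.993, -0.071], [-0.598, 0.0, -0.802]]
contact_force: [0.4, -0.5, -1.0]
finger_gap: 0.215
grasp_force: 108.9
```

```bash
python3 - <<'E'
from h import *
st()
for n in("top","scene"):
    d=cam(n)
    print(n,"nug",[(round(float(x["score"]),2),np.round(atz(d,x["centre"],.035)[:2],3).tolist()) for x in imaging.place_of(n,"nugget0")])
L=(-.032,0,0);ty=.212
to=lambda z:[.4233+.002,.0719,z]
rows([scoopT([.485,-.1440,.15],PY,-.7,L),scoopT(to(.13),ty,0)],[4,10])
E
```

```text
t 36.6 lip pan [ 0.0119 -0.4232  0.0779] tilt -0.986 F [ 0.4 -0.5 -1. ]
(0.96, [313, 53, 336, 77])
(0.8, [280, 49, 308, 73])
(0.75, [296, 41, 326, 62])
(0.64, [296, 65, 320, 96])
(0.62, [325, 64, 358, 89])
(0.62, [330, 44, 354, 59])
(0.62, [342, 52, 355, 65])
top nug [(0.35, [0.475, -0.154])]
scene nug [(0.52, [0.441, -0.149]), (0.47, [0.457, -0.141]), (0.4, [0.476, -0.153])]
-- to [ 0.51  -0.148  0.26 ] dist 0.0208/row rot 0.072/row
[-0.0194, 0.0006, -0.0074] [0.0009, 0.0716, 0.0004]
[-0.0188, 0.0006, -0.0088] [0.0009, 0.0716, 0.0004]
[-0.0181, 0.0006, -0.0101] [0.0009, 0.0716, 0.0004]
[-0.0174, 0.0006, -0.0114] [0.0009, 0.0716, 0.0004]
-- to [0.482 0.083 0.198] dist 0.0241/row rot 0.077/row
[0.0073, 0.0226, 0.0039] [-0.0002, 0.0693, -0.034]
[0.0063, 0.0228, 0.0043] [-0.0002, 0.0693, -0.034]
[0.0052, 0.023, 0.0047] [-0.0002, 0.0693, -0.034]
[0.004, 0.0232, 0.0051] [-0.0002, 0.0693, -0.034]
[0.0029, 0.0233, 0.0053] [-0.0002, 0.0693, -0.034]
[0.0017, 0.0234, 0.0055] [-0.0002, 0.0693, -0.034]
[0.0005, 0.0234, 0.0055] [-0.0002, 0.0693, -0.034]
[-0.0006, 0.0234, 0.0055] [-0.0002, 0.0693, -0.034]
[-0.0018, 0.0234, 0.0055] [-0.0002, 0.0693, -0.034]
[-0.003, 0.0233, 0.0053] [-0.0002, 0.0693, -0.034]
```

Seven nuggets show in the cup mouth, the rest lie under them, and none show elsewhere. Returning the scoop.

Request:
drive_tool(
  rows=[
    {"offset": [-0.0194,0.0006,-0.0074],"twist": [0.001,0.0716,0],"hand": 0},
    {"offset": [-0.0188,0.0006,-0.0088],"twist": [0.001,0.0716,0],"hand": 0},
    {"offset": [-0.0181,0.0006,-0.0101],"twist": [0.001,0.0716,0],"hand": 0},
    {"offset": [-0.0174,0.0006,-0.0114],"twist": [0.001,0.0716,0],"hand": 0},
  ],
)

```text
time_s: 37.2
eef_pos: [0.5037, -0.1463, 0.254]
orientation: [[-0.922, 0.117, 0.369], [0.109, 0.993, -0.043], [-0.371, 0.001, -0.928]]
contact_force: [0.9, 0.9, -1.9]
finger_gap: 0.219
grasp_force: 109.1
```

Request:
drive_tool(
  rows=[
    {"offset": [0.0073,0.0226,0.0039],"twist": [0,0.0693,-0.034],"hand": 0},
    {"offset": [0.0063,0.0228,0.0043],"twist": [0,0.0693,-0.034],"hand": 0},
    {"offset": [0.0052,0.023,0.0047],"twist": [0,0.0693,-0.034],"hand": 0},
    {"offset": [0.004,0.0232,0.0051],"twist": [0,0.0693,-0.034],"hand": 0},
    {"offset": [0.0029,0.0233,0.0053],"twist": [0,0.0693,-0.034],"hand": 0},
    {"offset": [0.0017,0.0234,0.0055],"twist": [0,0.0693,-0.034],"hand": 0},
    {"offset": [0.0005,0.0234,0.0055],"twist": [0,0.0693,-0.034],"hand": 0},
    {"offset": [-0.0006,0.0234,0.0055],"twist": [0,0.0693,-0.034],"hand": 0},
    {"offset": [-0.0018,0.0234,0.0055],"twist": [0,0.0693,-0.034],"hand": 0},
    {"offset": [-0.003,0.0233,0.0053],"twist": [0,0.0693,-0.034],"hand": 0},
  ],
)

```text
time_s: 38.03
eef_pos: [0.4774, 0.0862, 0.19]
orientation: [[-0.928, -0.218, -0.303], [-0.204, 0.976, -0.077], [0.313, -0.01, -0.95]]
contact_force: [0.2, 0.2, -1.6]
finger_gap: 0.217
grasp_force: 109.1
```

Request:
drive_tool(
  rows=[
    {"offset": [0,0,0],"twist": [0,0,0],"hand": 0},
    {"offset": [0,0,0],"twist": [0,0,0],"hand": 0},
  ],
)

```text
time_s: 38.2
eef_pos: [0.4772, 0.0861, 0.1887]
orientation: [[-0.927, -0.219, -0.303], [-0.205, 0.976, -0.077], [0.313, -0.009, -0.95]]
contact_force: [-0.7, 0.3, -2.1]
finger_gap: 0.219
grasp_force: 109.1
```

```bash
python3 - <<'E'
from h import *
c=cam("wrist");m=mask(c,"scoop_tray",(.423,.072),0,80);print(None if m is None else fit([(c,m)],TRAY,(.4233,.0719,.212)))
for n in("top","scene"):
    d=cam(n);print(n,"nug",[(round(float(x["score"]),2),np.round(atz(d,x["centre"],.035)[:2],3).tolist()) for x in imaging.place_of(n,"nugget0")])
ty=.212;to=lambda z:[.4253,.0721,z]
rows([scoopT(to(.06),ty,0),scoopT(to(.0045),ty,0)],[4,4])
E
```

```text
([0.4379, 0.0358, 0.3104], [43.298])
top nug [(0.6, [0.444, -0.128]), (0.48, [0.442, -0.151]), (0.42, [0.462, -0.163]), (0.4, [0.468, -0.133]), (0.38, [0.475, -0.13])]
scene nug [(0.56, [0.439, -0.144]), (0.55, [0.472, -0.152]), (0.37, [0.462, -0.146])]
-- to [0.482 0.084 0.128] dist 0.0158/row rot 0.008/row
[-0.006, -0.0002, 0.0146] [-0.0023, 0.0078, 0.0002]
[-0.0062, -0.0002, 0.0145] [-0.0023, 0.0078, 0.0002]
[-0.0063, -0.0003, 0.0145] [-0.0023, 0.0078, 0.0002]
[-0.0064, -0.0003, 0.0144] [-0.0023, 0.0078, 0.0002]
-- to [0.482 0.084 0.073] dist 0.0139/row rot 0.000/row
[-0.0047, 0.0, 0.0131] [0.0, 0.0, 0.0]
   same
   same
   same
```

Request:
drive_tool(
  rows=[
    {"offset": [-0.006,-0.0002,0.0146],"twist": [-0.0023,0.0078,0],"hand": 0},
    {"offset": [-0.0062,-0.0002,0.0145],"twist": [-0.0023,0.0078,0],"hand": 0},
    {"offset": [-0.0063,-0.0003,0.0145],"twist": [-0.0023,0.0078,0],"hand": 0},
    {"offset": [-0.0064,-0.0003,0.0144],"twist": [-0.0023,0.0078,0],"hand": 0},
    {"offset": [-0.0047,0,0.0131],"twist": [0,0,0],"hand": 0},
    {"offset": [-0.0047,0,0.0131],"twist": [0,0,0],"hand": 0},
    {"offset": [-0.0047,0,0.0131],"twist": [0,0,0],"hand": 0},
    {"offset": [-0.0047,0,0.0131],"twist": [0,0,0],"hand": 0},
    {"offset": [0,0,0],"twist": [0,0,0],"hand": 0},
    {"offset": [0,0,0],"twist": [0,0,0],"hand": 0},
  ],
)

```text
time_s: 39.33
eef_pos: [0.4808, 0.0843, 0.0696]
orientation: [[-0.918, -0.213, -0.336], [-0.2, 0.977, -0.073], [0.343, 0.0, -0.939]]
contact_force: [-0.3, 0.2, -1.0]
finger_gap: 0.217
grasp_force: 109.4
```

```bash
python3 - <<'E'
from h import *
S=cur()@np.load("Tts.npy");print(np.round(S[:3,3],4),np.round(S[:3,0],3),np.round(readout.get_obs()["contact_force"],1))
E
```

```text
[0.4237 0.0728 0.0018] [ 0.977  0.213 -0.005] [-0.3  0.2 -1. ]
```

Request:
drive_tool(
  rows=[
    {"offset": [0,0,0],"twist": [0,0,0],"hand": 0.7},
    {"offset": [0,0,0],"twist": [0,0,0],"hand": 0.7},
    {"offset": [0,0,0],"twist": [0,0,0],"hand": 0.7},
    {"offset": [0,0,0],"twist": [0,0,0],"hand": 0.7},
    {"offset": [0,0,-0.02],"twist": [0,0,0],"hand": 0.7},
    {"offset": [0,0,-0.035],"twist": [0,0,0],"hand": 0.7},
    {"offset": [0,0,-0.035],"twist": [0,0,0],"hand": 0.7},
    {"offset": [0,0,-0.04],"twist": [0,0,0],"hand": 1},
    {"offset": [0,0,-0.04],"twist": [0,0,0],"hand": 1},
  ],
)

```text
time_s: 40.08
eef_pos: [0.5381, 0.0969, 0.2335]
orientation: [[-0.919, -0.213, -0.333], [-0.2, 0.977, -0.073], [0.34, -0.0, -0.94]]
contact_force: [0.8, -0.4, -1.0]
finger_gap: 0.955
grasp_force: 0.0
```

Request:
drive_tool(
  rows=[
    {"offset": [0,-0.03,0],"twist": [0,-0.117,0],"hand": 1},
    {"offset": [0,-0.03,0],"twist": [0,-0.117,0],"hand": 1},
    {"offset": [0,-0.03,0],"twist": [0,-0.117,0],"hand": 1},
    {"offset": [0,-0.02,0],"twist": [0,0,0.098],"hand": 1},
    {"offset": [0,-0.02,0],"twist": [0,0,0.098],"hand": 1},
    {"offset": [0,-0.02,0],"twist": [0,0,0.098],"hand": 1},
    {"offset": [0,0,0],"twist": [0,0,0],"hand": 1},
    {"offset": [0,0,0],"twist": [0,0,0],"hand": 1},
    {"offset": [0,0,0],"twist": [0,0,0],"hand": 1},
  ],
)

```text
time_s: 40.83
eef_pos: [0.5642, -0.0502, 0.2317]
orientation: [[-0.997, 0.078, 0.004], [0.078, 0.997, 0.001], [-0.004, 0.001, -1.0]]
contact_force: [0.3, 1.0, -0.3]
finger_gap: 0.996
grasp_force: 0.0
```

```bash
cat >> h.py <<'E'
# analyser+drawer silhouette pieces: drawer front panel hull
def PANEL(): return np.array([[x,s*.082,z] for x in(0,.012) for s in(-1,1) for z in(.006,.084)])
E
python3 - <<'E'
from h import *
print(cur()[:3,3],cur()[:3,0])
C={n:cam(n) for n in("wrist","top","scene")}
for L,z in [("drawer_front",.055),("pad",.01),("analyser",0),("scoop",.003),("cup",0)]:
    print(L,[(n,round(float(x["score"]),2),np.round(atz(c,x["centre"],z)[:2],3).tolist()) for n,c in C.items() for x in imaging.place_of(n,L)[:1]])
for n,c in C.items():
    m=mask(c,"cup",(.4605,-.142),.03,60)
    if m is not None: print("cup",n,fit([(c,m)],CUP,(.4605,-.142),False))
    print(n,"nug",[(round(float(x["score"]),2),np.round(atz(c,x["centre"],.035)[:2],3).tolist()) for x in imaging.place_of(n,"nugget0")])
# dark pad ellipse: threshold in wrist/top around expected place
for n,c in C.items():
    q=proj(c,[[.635,-.012,.01]])[0];g=cv2.cvtColor(c["pixels"],cv2.COLOR_BGR2GRAY)
    b=(g<60).astype(np.uint8);k,lab,s,ce=cv2.connectedComponentsWithStats(b)
    for i in range(1,k):
        if s[i,4]>300 and np.hypot(*(ce[i][::-1]-q))<30: print("pad blob",n,s[i].tolist(),np.round(atz(c,ce[i][::-1],.01)[:2],4),"proj",q)
E
```

```text
[ 0.56418252 -0.05015597  0.23172924] [-0.99696447  0.07776325 -0.00383635]
drawer_front [('wrist', 0.84, [0.565, -0.01]), ('top', 0.59, [0.554, -0.004]), ('scene', 0.77, [0.567, -0.004])]
pad [('wrist', 0.66, [0.636, -0.011]), ('scene', 0.87, [0.639, -0.013])]
analyser [('wrist', 0.63, [0.699, -0.019]), ('top', 0.79, [0.704, -0.021]), ('scene', 0.96, [0.702, -0.025])]
scoop [('wrist', 0.68, [0.424, 0.069]), ('top', 0.81, [0.273, -0.193]), ('scene', 0.93, [0.275, -0.197])]
cup [('wrist', 0.75, [0.461, -0.142]), ('top', 0.59, [0.454, -0.155]), ('scene', 0.8, [0.455, -0.148])]
cup wrist ([0.4604, -0.1423], [0.027])
wrist nug [(0.95, [0.448, -0.123]), (0.94, [0.464, -0.154]), (0.7, [0.472, -0.126]), (0.58, [0.441, -0.135]), (0.58, [0.479, -0.15]), (0.56, [0.444, -0.151]), (0.5, [0.474, -0.131]), (0.43, [0.457, -0.117])]
cup top ([0.4685, -0.1501], [7.948])
top nug [(0.57, [0.451, -0.131]), (0.55, [0.437, -0.145]), (0.54, [0.463, -0.165]), (0.47, [0.467, -0.136]), (0.44, [0.481, -0.162])]
cup scene ([0.4622, -0.1418], [0.197])
scene nug [(0.52, [0.462, -0.142]), (0.4, [0.476, -0.15])]
pad blob wrist [312, 195, 78, 67, 4201] [ 0.6346 -0.0147] proj [226.6434095  353.16551535]
pad blob scene [272, 211, 32, 27, 631] [ 0.635  -0.0142] proj [223.87262687 288.73103713]
```

Request:
drive_tool(
  rows=[
    {"offset": [0.0241,-0.025,0.01],"twist": [0,0,0],"hand": 1},
    {"offset": [0.0241,-0.025,0.01],"twist": [0,0,0],"hand": 1},
    {"offset": [0.0241,-0.025,0.01],"twist": [0,0,0],"hand": 1},
    {"offset": [0.0241,-0.025,0.01],"twist": [0,0,0],"hand": 1},
    {"offset": [0,0,0.04],"twist": [0,0,0],"hand": 1},
    {"offset": [0,0,0.03],"twist": [0,0,0],"hand": 1},
    {"offset": [0,0,0],"twist": [0,0,0],"hand": 1},
    {"offset": [0,0,0],"twist": [0,0,0],"hand": 1},
    {"offset": [0,0,0],"twist": [0,0,0],"hand": 1},
  ],
)

```text
time_s: 42.78
eef_pos: [0.4619, -0.143, 0.1226]
orientation: [[-0.997, 0.079, 0.005], [0.079, 0.997, -0.0], [-0.005, -0.0, -1.0]]
contact_force: [0.6, 0.4, 0.7]
finger_gap: 0.996
grasp_force: 0.0
```

```bash
python3 - <<'E'
from h import *
T=cur();print(T[:3,3],T[:3,0])
c=cam("wrist");m=mask(c,"cup",(.4605,-.1424),.03,80)
x=(.4605,-.1424)
if m is not None: r=fit([(c,m)],CUP,x,False);print(r)
print(T[:3,:3].T@(np.array([x[0],x[1],.024])-T[:3,3]))
print("knob check",fit([(c,mask(c,"cap",(.475,-.3055),.02,60))],CAP-[0,0,.036],(.475,-.3055),False))
E
```

```text
[ 0.46185204 -0.14300264  0.12257223] [-0.99688069  0.0787325  -0.0054857 ]
([0.46, -0.1423], [0.023])
[0.00193601 0.00049692 0.09856308]
knob check ([0.4749, -0.3045], [0.033])
```

Request:
drive_tool(
  rows=[
    {"offset": [0.0018,0.0005,0.02],"twist": [0,-0.005,0],"hand": 1},
    {"offset": [0,0,0.02],"twist": [0,0,0],"hand": 1},
    {"offset": [0,0,0.02],"twist": [0,0,0],"hand": 1},
    {"offset": [0,0,0.02],"twist": [0,0,0],"hand": 1},
    {"offset": [0,0,0.018],"twist": [0,0,0],"hand": 1},
    {"offset": [0,0,0],"twist": [0,0,0],"hand": 1},
    {"offset": [0,0,0],"twist": [0,0,0],"hand": 1},
  ],
)

```text
time_s: 43.52
eef_pos: [0.4601, -0.1418, 0.0235]
orientation: [[-0.997, 0.079, 0.009], [0.079, 0.997, 0.0], [-0.009, 0.001, -1.0]]
contact_force: [-0.6, -0.3, 0.5]
finger_gap: 1.003
grasp_force: 0.0
```

Request:
drive_tool(
  rows=[
    {"offset": [0,0,0],"twist": [0,0,0],"hand": 0},
    {"offset": [0,0,0],"twist": [0,0,0],"hand": 0},
    {"offset": [0,0,0],"twist": [0,0,0],"hand": 0},
    {"offset": [0,0,0],"twist": [0,0,0],"hand": 0},
    {"offset": [0,0,0],"twist": [0,0,0],"hand": 0},
    {"offset": [0,0,0],"twist": [0,0,0],"hand": 0},
  ],
  newtons=50,
)

```text
time_s: 44.02
eef_pos: [0.4611, -0.1427, 0.0252]
orientation: [[-0.997, 0.079, 0.012], [0.079, 0.997, -0.002], [-0.012, -0.001, -1.0]]
contact_force: [-1.0, 0.1, 4.5]
finger_gap: 0.795
grasp_force: 56.6
```

Request:
drive_tool(
  rows=[
    {"offset": [0,0,-0.01],"twist": [0,0,0],"hand": 0},
    {"offset": [0,0,-0.02],"twist": [0,0,0],"hand": 0},
    {"offset": [0,0,-0.025],"twist": [0,0,0],"hand": 0},
    {"offset": [0,0,-0.03],"twist": [0,0,0],"hand": 0},
    {"offset": [0,0,-0.03],"twist": [0,0,0],"hand": 0},
    {"offset": [0,0,-0.01],"twist": [0,0,0],"hand": 0},
    {"offset": [0,0,0],"twist": [0,0,0],"hand": 0},
    {"offset": [0,0,0],"twist": [0,0,0],"hand": 0},
  ],
)

```text
time_s: 44.68
eef_pos: [0.4584, -0.1418, 0.1481]
orientation: [[-0.997, 0.079, 0.009], [0.079, 0.997, -0.0], [-0.009, 0.0, -1.0]]
contact_force: [-0.3, -0.3, -4.8]
finger_gap: 0.797
grasp_force: 58.5
```

```bash
python3 - <<'E'
from h import *
T=cur();o=readout.get_obs();print(T[:3,3],T[:3,0],o["contact_force"],o["finger_gap"])
c=cam("wrist");x=tuple(T[:2,3]);dz=T[2,3]-.024
m=mask(c,"cup",x,.03+dz,80)
if m is not None: print("cup",fit([(c,m)],CUP+[0,0,dz],x,False))
print(len(nug(c)))
for n in("scene","top"):
    d=cam(n);m=mask(d,"pad",(.635,-.0145),.01,60)
    g=cv2.cvtColor(d["pixels"],cv2.COLOR_BGR2GRAY);q=proj(d,[[.635,-.0145,.01]])[0]
    k,lab,s,ce=cv2.connectedComponentsWithStats((g<60).astype(np.uint8))
    for i in range(1,k):
        if s[i,4]>200 and np.hypot(*(ce[i][::-1]-q))<20: print("pad",n,s[i].tolist(),np.round(atz(d,ce[i][::-1],.01)[:2],4))
t=np.array([.635,-.0145,T[2,3]]);print("off",T[:3,:3].T@(t-T[:3,3]))
E
```

```text
[ 0.45841059 -0.14180081  0.14807981] [-0.99682341  0.0790859  -0.00940798] [-0.34114575 -0.33989628 -4.76489732] 0.7969940471827923
cup ([0.4577, -0.1414], [0.049])
9
pad scene [272, 211, 32, 27, 625] [ 0.635  -0.0142]
pad top [314, 144, 31, 29, 706] [ 0.6342 -0.0152]
off [-0.16596076  0.14086771  0.00162213]
```

Request:
drive_tool(
  rows=[
    {"offset": [-0.012,0.01,0],"twist": [0,0.009,0],"hand": 0},
    {"offset": [-0.0235,0.0202,0],"twist": [0,0,0],"hand": 0},
    {"offset": [-0.0235,0.0202,0],"twist": [0,0,0],"hand": 0},
    {"offset": [-0.0235,0.0202,0],"twist": [0,0,0],"hand": 0},
    {"offset": [-0.0235,0.0202,0],"twist": [0,0,0],"hand": 0},
    {"offset": [-0.0235,0.0202,0],"twist": [0,0,0],"hand": 0},
    {"offset": [-0.0235,0.0202,0],"twist": [0,0,0],"hand": 0},
    {"offset": [-0.012,0.0097,0],"twist": [0,0,0],"hand": 0},
    {"offset": [0,0,0],"twist": [0,0,0],"hand": 0},
    {"offset": [0,0,0],"twist": [0,0,0],"hand": 0},
  ],
)

```text
time_s: 45.87
eef_pos: [0.6343, -0.0138, 0.1469]
orientation: [[-0.997, 0.077, -0.002], [0.077, 0.997, 0.001], [0.002, 0.001, -1.0]]
contact_force: [-0.1, 0.2, -4.1]
finger_gap: 0.798
grasp_force: 58.4
```

```bash
python3 - <<'E'
from h import *
T=cur();o=readout.get_obs();print(T[:3,3],T[:3,0],o["contact_force"],o["finger_gap"])
print("off",T[:3,:3].T@(np.array([.635,-.0145,.0362])-T[:3,3]))
E
```

```text
[ 0.63427011 -0.0138081   0.1469028 ] [-0.99699189  0.0774726   0.00227372] [-0.08519347  0.22687929 -4.09373089] 0.7979396807117045
off [-0.00103301 -0.00071612  0.11070023]
```

Request:
drive_tool(
  rows=[
    {"offset": [-0.001,-0.0007,0.025],"twist": [0,0,0],"hand": 0},
    {"offset": [0,0,0.025],"twist": [0,0,0],"hand": 0},
    {"offset": [0,0,0.022],"twist": [0,0,0],"hand": 0},
    {"offset": [0,0,0.018],"twist": [0,0,0],"hand": 0},
    {"offset": [0,0,0.012],"twist": [0,0,0],"hand": 0},
    {"offset": [0,0,0.008],"twist": [0,0,0],"hand": 0},
    {"offset": [0,0,0],"twist": [0,0,0],"hand": 0},
    {"offset": [0,0,0],"twist": [0,0,0],"hand": 0},
  ],
)

```text
time_s: 46.53
eef_pos: [0.6354, -0.0156, 0.0387]
orientation: [[-0.997, 0.079, 0.0], [0.079, 0.997, 0.001], [-0.0, 0.001, -1.0]]
contact_force: [0.3, 0.6, -4.0]
finger_gap: 0.797
grasp_force: 58.4
```

Request:
drive_tool(
  rows=[
    {"offset": [0,0,0.0015],"twist": [0,0,0],"hand": 0},
    {"offset": [0,0,0.0015],"twist": [0,0,0],"hand": 0},
    {"offset": [0,0,0],"twist": [0,0,0],"hand": 0},
    {"offset": [0,0,0],"twist": [0,0,0],"hand": 0},
  ],
)

```text
time_s: 46.87
eef_pos: [0.6355, -0.0152, 0.0359]
orientation: [[-0.997, 0.079, 0.001], [0.079, 0.997, 0.001], [-0.001, 0.001, -1.0]]
contact_force: [-0.4, -0.2, -4.7]
finger_gap: 0.795
grasp_force: 58.4
```

Request:
drive_tool(
  rows=[
    {"offset": [0,0,0],"twist": [0,0,0],"hand": 1},
    {"offset": [0,0,0],"twist": [0,0,0],"hand": 1},
    {"offset": [0,0,0],"twist": [0,0,0],"hand": 1},
    {"offset": [0,0,0],"twist": [0,0,0],"hand": 1},
    {"offset": [0,0,-0.02],"twist": [0,0,0],"hand": 1},
    {"offset": [0,0,-0.03],"twist": [0,0,0],"hand": 1},
    {"offset": [0,0,-0.03],"twist": [0,0,0],"hand": 1},
    {"offset": [0,0,-0.035],"twist": [0,0,0],"hand": 1},
  ],
)

```text
time_s: 47.53
eef_pos: [0.6344, -0.0152, 0.1506]
orientation: [[-0.997, 0.079, -0.002], [0.079, 0.997, 0.001], [0.002, 0.001, -1.0]]
contact_force: [0.0, -0.9, -0.5]
finger_gap: 1.002
grasp_force: 0.0
```

Request:
drive_tool(
  rows=[
    {"offset": [0.035,0,-0.012],"twist": [0,0,0],"hand": 0},
    {"offset": [0.035,0,-0.012],"twist": [0,0,0],"hand": 0},
    {"offset": [0.035,0,-0.012],"twist": [0,0,0],"hand": 0},
    {"offset": [0.02,0,0],"twist": [0,0,0],"hand": 0},
    {"offset": [0,0,0],"twist": [0,0,0],"hand": 0},
    {"offset": [0,0,0],"twist": [0,0,0],"hand": 0},
    {"offset": [0,0,0],"twist": [0,0,0],"hand": 0},
  ],
)

```text
time_s: 48.12
eef_pos: [0.5115, -0.0057, 0.1868]
orientation: [[-0.997, 0.079, 0.002], [0.079, 0.997, 0.0], [-0.002, 0.0, -1.0]]
contact_force: [0.8, -0.1, 0.2]
finger_gap: 0.007
grasp_force: 0.0
```

```bash
python3 - <<'E'
from h import *
T=cur();o=readout.get_obs();print(T[:3,3],T[:3,0],o["finger_gap"])
for n in("wrist","scene","top"):
    c=cam(n);m=mask(c,"cup",(.635,-.0145),.03,60)
    print(n,None if m is None else fit([(c,m)],CUP+[0,0,.01],(.635,-.0145),False),"nug",[(round(float(x["score"]),2),np.round(atz(c,x["centre"],.045)[:2],3).tolist()) for x in imaging.place_of(n,"nugget0")])
    for L,z in(("drawer_front",.055),("scoop",.003),("analyser",0)):
        print("  ",L,[(round(float(x["score"]),2),np.round(atz(c,x["centre"],z)[:2],3).tolist()) for x in imaging.place_of(n,L)[:2]])
E
```

```text
[ 0.51152076 -0.00567923  0.18682305] [-0.9968534   0.07925026 -0.00164301] 0.006576374055860018
wrist None nug [(0.39, [0.623, -0.017])]
   drawer_front [(0.81, [0.563, -0.008])]
   scoop [(0.56, [0.428, 0.072])]
   analyser [(0.2, [0.655, -0.02])]
scene ([0.6374, -0.0146], [0.05]) nug [(0.61, [0.642, -0.024]), (0.59, [0.626, 0.006]), (0.51, [0.672, -0.018]), (0.49, [0.627, -0.014])]
   drawer_front [(0.57, [0.562, -0.01])]
   scoop [(0.79, [0.432, 0.077]), (0.54, [0.286, -0.208])]
   analyser [(0.83, [0.708, -0.021])]
top None nug []
   drawer_front [(0.15, [0.553, 0.447])]
   scoop [(0.63, [0.429, 0.076]), (0.63, [0.281, -0.191])]
   analyser [(0.78, [0.704, -0.018])]
```

Cup stands on the pad (0.637,-0.015). Now pushing the drawer shut with closed fingers.

Request:
drive_tool(
  rows=[
    {"offset": [0,0,0.03],"twist": [0,0,0],"hand": 0},
    {"offset": [0,0,0.035],"twist": [0,0,0],"hand": 0},
    {"offset": [0,0,0.035],"twist": [0,0,0],"hand": 0},
    {"offset": [0,0,0.034],"twist": [0,0,0],"hand": 0},
    {"offset": [-0.015,0,0],"twist": [0,0,0],"hand": 0},
    {"offset": [-0.012,0,0],"twist": [0,0,0],"hand": 0},
    {"offset": [-0.008,0,0],"twist": [0,0,0],"hand": 0},
    {"offset": [-0.008,0,0],"twist": [0,0,0],"hand": 0},
    {"offset": [-0.008,0,0],"twist": [0,0,0],"hand": 0},
    {"offset": [-0.008,0,0],"twist": [0,0,0],"hand": 0},
  ],
)

```text
time_s: 49.85
eef_pos: [0.5693, -0.0102, 0.0524]
orientation: [[-0.997, 0.079, -0.001], [0.079, 0.997, 0.001], [0.001, 0.0, -1.0]]
contact_force: [-2.6, -1.3, -1.3]
finger_gap: 0.001
grasp_force: 1.1
```

Request:
drive_tool(
  rows=[
    {"offset": [-0.01,0,0],"twist": [0,0,0],"hand": 0},
    {"offset": [-0.01,0,0],"twist": [0,0,0],"hand": 0},
    {"offset": [-0.01,0,0],"twist": [0,0,0],"hand": 0},
    {"offset": [-0.01,0,0],"twist": [0,0,0],"hand": 0},
    {"offset": [-0.01,0,0],"twist": [0,0,0],"hand": 0},
    {"offset": [-0.01,0,0],"twist": [0,0,0],"hand": 0},
    {"offset": [-0.01,0,0],"twist": [0,0,0],"hand": 0},
    {"offset": [-0.01,0,0],"twist": [0,0,0],"hand": 0},
    {"offset": [-0.01,0,0],"twist": [0,0,0],"hand": 0},
  ],
)

```text
time_s: 50.6
eef_pos: [0.6594, -0.0175, 0.0526]
orientation: [[-0.997, 0.079, -0.001], [0.079, 0.997, 0.0], [0.001, 0.0, -1.0]]
contact_force: [-2.1, -1.1, -0.3]
finger_gap: -0.0
grasp_force: 1.1
```

Request:
drive_tool(
  rows=[
    {"offset": [-0.007,0,0],"twist": [0,0,0],"hand": 0},
    {"offset": [-0.007,0,0],"twist": [0,0,0],"hand": 0},
    {"offset": [-0.006,0,0],"twist": [0,0,0],"hand": 0},
    {"offset": [-0.004,0,0],"twist": [0,0,0],"hand": 0},
    {"offset": [0,0,0],"twist": [0,0,0],"hand": 0},
    {"offset": [0,0,0],"twist": [0,0,0],"hand": 0},
  ],
)

```text
time_s: 51.1
eef_pos: [0.6835, -0.0188, 0.0524]
orientation: [[-0.997, 0.079, 0.001], [0.079, 0.997, 0.001], [-0.001, 0.001, -1.0]]
contact_force: [-1.3, 0.2, -0.2]
finger_gap: -0.001
grasp_force: 0.0
```

Request:
drive_tool(
  rows=[
    {"offset": [-0.003,0,0],"twist": [0,0,0],"hand": 0},
    {"offset": [-0.003,0,0],"twist": [0,0,0],"hand": 0},
    {"offset": [0,0,0],"twist": [0,0,0],"hand": 0},
  ],
)

```text
time_s: 51.35
eef_pos: [0.6895, -0.0194, 0.0524]
orientation: [[-0.997, 0.079, 0.001], [0.079, 0.997, 0.001], [-0.0, 0.001, -1.0]]
contact_force: [-1.0, -0.3, -0.2]
finger_gap: -0.003
grasp_force: 0.1
```

Request:
drive_tool(
  rows=[
    {"offset": [-0.003,0,0],"twist": [0,0,0],"hand": 0},
    {"offset": [0,0,0],"twist": [0,0,0],"hand": 0},
    {"offset": [0,0,0],"twist": [0,0,0],"hand": 0},
  ],
)

```text
time_s: 51.6
eef_pos: [0.6895, -0.0193, 0.0515]
orientation: [[-0.997, 0.079, -0.006], [0.079, 0.997, 0.002], [0.006, 0.001, -1.0]]
contact_force: [-7.8, -0.2, 1.0]
finger_gap: -0.001
grasp_force: 0.0
```

Request:
drive_tool(
  rows=[
    {"offset": [-0.003,0,0],"twist": [0,0,0],"hand": 0},
    {"offset": [0,0,0],"twist": [0,0,0],"hand": 0},
    {"offset": [0,0,0],"twist": [0,0,0],"hand": 0},
  ],
)

```text
time_s: 51.85
eef_pos: [0.6893, -0.0191, 0.0507]
orientation: [[-0.997, 0.079, -0.013], [0.079, 0.997, 0.002], [0.013, 0.001, -1.0]]
contact_force: [-15.6, 1.0, 3.7]
finger_gap: 0.007
grasp_force: 0.0
```

Force climbs with no more travel at the expected face position, so the drawer is shut. Retreating and checking.

Request:
drive_tool(
  rows=[
    {"offset": [0.01,0,0],"twist": [0,0.013,0],"hand": 0},
    {"offset": [0.03,0,0],"twist": [0,0,0],"hand": 0},
    {"offset": [0.04,0,0],"twist": [0,0,0],"hand": 0},
    {"offset": [0.04,0,-0.01],"twist": [0,0,0],"hand": 0},
    {"offset": [0.01,0,-0.04],"twist": [0,0,0],"hand": 0},
    {"offset": [0,0,-0.04],"twist": [0,0,0],"hand": 0},
    {"offset": [0,0,-0.04],"twist": [0,0,0],"hand": 0},
    {"offset": [0,0,-0.03],"twist": [0,0,0],"hand": 0},
    {"offset": [0,0,0],"twist": [0,0,0],"hand": 0},
    {"offset": [0,0,0],"twist": [0,0,0],"hand": 0},
  ],
)

```text
time_s: 52.68
eef_pos: [0.5692, -0.0103, 0.2168]
orientation: [[-0.997, 0.079, -0.006], [0.079, 0.997, 0.0], [0.006, -0.0, -1.0]]
contact_force: [0.3, -0.2, -0.3]
finger_gap: 0.004
grasp_force: 0.0
```

```bash
python3 - <<'E'
from h import *
print(cur()[:3,3],readout.get_obs()["contact_force"])
for n in("wrist","scene","top"):
    c=cam(n)
    for L,z in(("drawer_front",.055),("scoop",.003),("scoop_lip",.003),("scoop_grip",.077),("analyser",0),("cap",.02),("nugget0",.02),("pad",.01)):
        print(n,L,[(round(float(x["score"]),2),np.round(atz(c,x["centre"],z)[:2],3).tolist()) for x in imaging.place_of(n,L)[:2]])
    m=mask(c,"cap",(.475,-.3055),.02,40)
    if m is not None: print("cap fit",fit([(c,m)],CAP-[0,0,.036],(.475,-.3055),False))
E
```

```text
[ 0.56919071 -0.01029604  0.21675819] [ 0.25254227 -0.20882936 -0.32032901]
wrist drawer_front []
wrist scoop [(0.66, [0.427, 0.074])]
wrist scoop_lip []
wrist scoop_grip [(0.59, [0.486, 0.084])]
wrist analyser []
wrist cap [(0.98, [0.473, -0.304]), (0.74, [0.426, 0.069])]
wrist nugget0 []
wrist pad []
cap fit ([0.4748, -0.3059], [0.018])
scene drawer_front []
scene scoop [(0.8, [0.28, -0.19]), (0.58, [0.432, 0.081])]
scene scoop_lip [(0.63, [0.394, 0.066]), (0.58, [0.513, 0.279])]
scene scoop_grip [(0.86, [0.475, 0.079]), (0.64, [0.242, -0.254])]
scene analyser [(0.96, [0.71, -0.019])]
scene cap [(0.7, [0.479, -0.308])]
scene nugget0 [(0.68, [0.713, -0.402]), (0.57, [0.443, 0.084])]
scene pad []
cap fit ([0.4774, -0.3055], [0.069])
top drawer_front []
top scoop [(0.64, [0.279, -0.19])]
top scoop_lip [(0.75, [0.301, -0.177])]
top scoop_grip [(0.62, [0.239, -0.249]), (0.22, [0.539, 0.442])]
top analyser []
top cap [(0.82, [0.461, -0.301])]
top nugget0 []
top pad []
cap fit ([0.4742, -0.3067], [0.096])
```

```bash
python3 -c "
from rig import arm
print(arm.sign_off())"
```

```text
the job is handed in; nothing more can be done
None
```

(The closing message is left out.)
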